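# Stack the cutter cassettes on the dock and close the fence

## Task

Put the lathe cutters away: pull the dock's sliding fence fully open, then stack every cutter cassette lying on the bench on the dock, chamfered ends together so that each skirt drops fully home over the one below, and put the cover on top the same way round. Last, slide the fence back in until its nose touches the stack, and leave the other things on the bench where they are.

Things in the scene. Friction and masses are not known exactly. Their poses are not given: they have to be found in the camera images.
- cassetteA: cutter cassette: grey plastic box 120 x 64 mm, 26 mm high, plus a black plateau on top (to 33 mm) showing steel discs. Both corners at its +x end are cut by 20 mm chamfers, the -x end is square. Hollow skirt below, 9 mm deep, walls 5 mm, same outline. Origin: centre of underside; x along the 120 mm, z up. 0.18 kg. Starts flat on the table; grip across the 64 mm. None from the start = absent
- cassetteB: cassette, same as cassetteA (so are C, D, E). A skirt fits over the plateau below with 1.5 mm play per side (the plateau's flanks taper 3 mm more to lead it in), and only with the chamfered ends together; each then stands exactly 26 mm above the one below. Turned the wrong way round it tilts and stays about 4 mm high
- cassetteC: cassette, same as cassetteA; may be absent
- cassetteD: cassette, same as cassetteA; may be absent
- cassetteE: cassette, same as cassetteA; may be absent
- cover: grey top cover: 120 x 64 mm plate 18 mm high, outline and 9 mm skirt as a cassette (chamfers at its +x end), flat top with no plateau. Grip it by the upright rib in the middle: 60 mm along x, 16 mm thick in y, from 18 to 48 mm height. Origin: centre of underside, z up. 0.14 kg. Seated, it is 26 mm above the top cassette's origin
- dock: fixed white board dock, 146 x 90 mm, 16 mm high, with an aluminium plateau 7 mm high like a cassette's for the bottom cassette, chamfered end at dock +x. The fence track (60 mm wide, 24 mm high) leads from it to dock x = -265 mm. Origin: on the table under the plateau's centre. Once placed it does not move
- seat (a point): centre of the dock's plateau, at the height of the dock's 16 mm top: a bottom cassette fully seated has its origin here and its x axis along this x axis (towards the chamfered end)
- fence (a joint): fence slide, m: 0 = in over the seat (blocking it), grows as it slides out along dock -x to its stop at 0.10. Stays where left, 2.5 N friction. Its steel nose plate (50 mm wide, 26 to 72 mm above the table) has its front face at dock x = -25 mm minus the joint value; it meets the square end of a seated stack (dock x = -60 mm) at about 0.035
- fence_grip (a point): point in the fence's black grip block (34 mm along the track x, 24 mm across it y, from 36 to 82 mm above the table), 62 mm above the table, 85 mm behind the nose face; axes as the dock's. Pinch it across its 24 mm from above
- chuck_jar: bystander: dark wooden plug 36 mm dia, 40 mm high; not part of the job
- sanding_block: bystander: cork sanding block 90 x 55 x 32 mm; not part of the job
- bowl: bystander: turned wooden bowl 110 mm dia, 50 mm high; not part of the job
- spindle: bystander: turned wooden finial 60 mm dia, 70 mm high; not part of the job
- spanner: bystander: steel spanner 170 mm long; not part of the job

How it is judged (in metres and radians):
On the way, in this order (a step that is already met when the one before it is completed fails the run):
1. the fence has been pulled fully open (value of joint fence above 0.085 m), for 0.2 s.
2. with the fence still clear, all cassettes are stacked on the dock, fully seated, with the cover on top (horizontal distance between each of cassetteA, cassetteB, cassetteC, cassetteD, cassetteE, cover and seat below 0.009 m and angle between each of cassetteA, cassetteB, cassetteC, cassetteD, cassetteE, cover's own z axis and vertical below 0.035 rad and angle between the x axis of each of cassetteA, cassetteB, cassetteC, cassetteD, cassetteE, cover and the x axis of seat, either way round below 0.07 rad and linear speed of each of cassetteA, cassetteB, cassetteC, cassetteD, cassetteE, cover below 0.03 m/s and (z of cassetteA in the frame of seat between -0.003 and 0.003 m or z of cassetteA in the frame of seat between 0.023 and 0.029 m or z of cassetteA in the frame of seat between 0.049 and 0.055 m or z of cassetteA in the frame of seat between 0.075 and 0.081 m or z of cassetteA in the frame of seat between 0.101 and 0.107 m) and (z of cassetteB in the frame of seat between -0.003 and 0.003 m or z of cassetteB in the frame of seat between 0.023 and 0.029 m or z of cassetteB in the frame of seat between 0.049 and 0.055 m or z of cassetteB in the frame of seat between 0.075 and 0.081 m or z of cassetteB in the frame of seat between 0.101 and 0.107 m) and (z of cassetteC in the frame of seat between -0.003 and 0.003 m or z of cassetteC in the frame of seat between 0.023 and 0.029 m or z of cassetteC in the frame of seat between 0.049 and 0.055 m or z of cassetteC in the frame of seat between 0.075 and 0.081 m or z of cassetteC in the frame of seat between 0.101 and 0.107 m) and (z of cassetteD in the frame of seat between -0.003 and 0.003 m or z of cassetteD in the frame of seat between 0.023 and 0.029 m or z of cassetteD in the frame of seat between 0.049 and 0.055 m or z of cassetteD in the frame of seat between 0.075 and 0.081 m or z of cassetteD in the frame of seat between 0.101 and 0.107 m) and (z of cassetteE in the frame of seat between -0.003 and 0.003 m or z of cassetteE in the frame of seat between 0.023 and 0.029 m or z of cassetteE in the frame of seat between 0.049 and 0.055 m or z of cassetteE in the frame of seat between 0.075 and 0.081 m or z of cassetteE in the frame of seat between 0.101 and 0.107 m) and (z of cover in the frame of seat between 0.075 and 0.081 m or z of cover in the frame of seat between 0.101 and 0.107 m or z of cover in the frame of seat between 0.127 and 0.133 m) and z of cover in the frame of cassetteA above 0.02 m and z of cover in the frame of cassetteB above 0.02 m and z of cover in the frame of cassetteC above 0.02 m and z of cover in the frame of cassetteD above 0.02 m and z of cover in the frame of cassetteE above 0.02 m and value of joint fence above 0.06 m), for 0.2 s.
3. the fence is slid in against the stack (value of joint fence between 0.03 and 0.041 m), for 0.2 s.
At the end, for the whole second after the job is handed in: every cassette present, and the cover on top, stand in one stack on the dock, each home (height within 3 mm, axis within 9 mm of the seat, upright to 2 deg, turned within 4 deg), at rest; fence joint 0.030 to 0.041 (within 6 mm of touching) (all of step 3 and horizontal distance between each of cassetteA, cassetteB, cassetteC, cassetteD, cassetteE, cover and seat below 0.009 m and angle between each of cassetteA, cassetteB, cassetteC, cassetteD, cassetteE, cover's own z axis and vertical below 0.035 rad and angle between the x axis of each of cassetteA, cassetteB, cassetteC, cassetteD, cassetteE, cover and the x axis of seat, either way round below 0.07 rad and linear speed of each of cassetteA, cassetteB, cassetteC, cassetteD, cassetteE, cover below 0.03 m/s and (z of cassetteA in the frame of seat between -0.003 and 0.003 m or z of cassetteA in the frame of seat between 0.023 and 0.029 m or z of cassetteA in the frame of seat between 0.049 and 0.055 m or z of cassetteA in the frame of seat between 0.075 and 0.081 m or z of cassetteA in the frame of seat between 0.101 and 0.107 m) and (z of cassetteB in the frame of seat between -0.003 and 0.003 m or z of cassetteB in the frame of seat between 0.023 and 0.029 m or z of cassetteB in the frame of seat between 0.049 and 0.055 m or z of cassetteB in the frame of seat between 0.075 and 0.081 m or z of cassetteB in the frame of seat between 0.101 and 0.107 m) and (z of cassetteC in the frame of seat between -0.003 and 0.003 m or z of cassetteC in the frame of seat between 0.023 and 0.029 m or z of cassetteC in the frame of seat between 0.049 and 0.055 m or z of cassetteC in the frame of seat between 0.075 and 0.081 m or z of cassetteC in the frame of seat between 0.101 and 0.107 m) and (z of cassetteD in the frame of seat between -0.003 and 0.003 m or z of cassetteD in the frame of seat between 0.023 and 0.029 m or z of cassetteD in the frame of seat between 0.049 and 0.055 m or z of cassetteD in the frame of seat between 0.075 and 0.081 m or z of cassetteD in the frame of seat between 0.101 and 0.107 m) and (z of cassetteE in the frame of seat between -0.003 and 0.003 m or z of cassetteE in the frame of seat between 0.023 and 0.029 m or z of cassetteE in the frame of seat between 0.049 and 0.055 m or z of cassetteE in the frame of seat between 0.075 and 0.081 m or z of cassetteE in the frame of seat between 0.101 and 0.107 m) and (z of cover in the frame of seat between 0.075 and 0.081 m or z of cover in the frame of seat between 0.101 and 0.107 m or z of cover in the frame of seat between 0.127 and 0.133 m) and z of cover in the frame of cassetteA above 0.02 m and z of cover in the frame of cassetteB above 0.02 m and z of cover in the frame of cassetteC above 0.02 m and z of cover in the frame of cassetteD above 0.02 m and z of cover in the frame of cassetteE above 0.02 m).
It fails at once if a bystander is displaced by more than 8 cm (distance of any of chuck_jar, sanding_block, bowl, spindle, spanner from where it was at the start of the episode above 0.08 m).
Of cassetteA, cassetteB, cassetteC, cassetteD, cassetteE only 3 to 5 are there at a start; the rules pass over those that are not, and their reading is None.
At some moment in a run one of cassetteA, cassetteB, cassetteC, cassetteD, cassetteE, cover may be knocked a few centimetres aside while the robot is not near it.
Once in a run the grip may slacken for a moment while it holds something.
It also fails if it takes over 210 s, if anything falls off the work surface, if the arm or the gripper's body presses on something with over 40 N, if the wrist force passes 120 N, or if a joint passes its speed limit or range.

## Robot

A 6-joint arm with a two-finger parallel gripper is mounted at the origin on the work surface. World frame = base frame: x ahead of the robot, y to its left, z up, the work surface at z = 0. Lengths are in m, angles in degrees, forces in N, time in s.
With the tool pointing down it reaches from about 0.375 to 0.9 m from the base axis. Payload 3.1 kg.
Tool frame: the origin (TCP) lies midway between the tips of the shut fingers; the grasp point (between the pads) lies 19 mm behind it; z points along the fingers, y is the line along which they close (so a half turn about z gives the same grasp; the last joint's range is limited). The gripper opens to 87 mm and grips with 3 to 60 N. Pads are 19 mm wide; open, the fingers measure 117 mm over their backs; the gripper's body (75 mm by 190 mm) begins 51 mm behind the grasp point.
Start: joints at [64.315, 30.224, 82.088, -0, 67.689, -10.227], TCP at [0.167, 0.602, 0.223] pointing down, gripper open.
Joint ranges: [-176.69, 176.69], [-43.24, 126.21], [12.49, 139.97], [-82, 262], [0, 151.66], [-163.58, 163.58]. Speed limits (degrees/s): [159.86, 159.86, 180, 180, 180, 180].

## Interface

Orientations are given as a 3x3 rotation matrix whose columns are the frame's x, y, z axes.
In Python, from rig import bot gives the robot as it stands.
- The arm moves only by the shell command python3 steer.py 'ROWS'. ROWS is rows parted by semicolons, their numbers by spaces, 1 to 20 of them, each of 7 numbers: dx, dy, dz in m, then a rotation vector rx, ry, rz in degrees, then the opening from 0.0 (shut) to 1.0 (fully open); each row is the pose to reach, as a shift and turn from the pose commanded when the command began, along the tool's axes at that moment; what a row does not reach only later rows make up. A row lasts 1/10 s, in which the tool goes at most 0.05 m and 8.59 degrees, less where a joint would pass 70% of its speed; a pose out of reach is approached as far as the arm can. The fingers move at their own pace and stop on an object; the grip force is fixed at half the most. Time passes only in rows, so rows that do not move let the fingers close. It prints the time, the measured TCP pose, the force, the opening and the grip force at its end.
- bot.read_state(): the state, without advancing time (a new reading comes with each control period).
- bot.capture(name): name is "scene" or "top" or "wrist"; returns a dict with "color" (480x640x3 uint8, red, green, blue), "K" (3x3 intrinsics, pixels), "view" (4x4, takes a point from world to camera coordinates); the wrist camera has in their place "mount" (4x4, takes a point from camera to tool coordinates, whose origin is the TCP and whose axes are the flange's). Camera axes: x right, y up, looking along -z (the intrinsics and any distortion apply to the point x, -y, -z); pixel columns grow to the right and rows downward; lengths in m; the calibration is good to about 2 mm. A picture is of the moment at which its call begins: read the wrist's pose just before it. There is no depth.
- bot.hand_in(): hands the job in; it is judged then, once.
The state is a dict: "time_s": time; "joint_positions": joint angles; "qvel": joint speeds; "tau": joint torques, N m; "position": TCP position; "tcp_rot": TCP orientation; "force": force on the tool from outside, world axes, zero at the start; "moment": the same for the moment, N m; "opening": opening from 0.0 (shut) to 1.0 (fully open); "grasp_force": force on a finger pad.
Only numpy, scipy, OpenCV 4.12 (cv2) and the standard library are available. Lean on these libraries where they do the work, as an engineer would, in place of code of your own. Each camera call takes 0.05 s, during which the arm holds its last target. There are 200 camera calls.

## Working session

There is one attempt and no reset: what is moved stays moved. The work goes in short steps, Python scripts to look and compute and a shell command to move; the robot and the scene stay as the last step left them, time stands still between calls to the robot, and variables do not carry over. Pictures are saved under pics/ and viewed, at most 15 in all, crops included, and the job is handed in when it is done.

```bash
ls; mkdir -p pics
python3 - <<'E'
from rig import bot
import cv2,numpy as np,pickle
s=bot.read_state();print(s)
d={}
for n in("top","scene"):
    c=bot.capture(n);d[n]=c;cv2.imwrite(f"pics/{n}0.png",c["color"][:,:,::-1]);print(n,c["K"].tolist(),np.round(c["view"],4).tolist(),[k for k in c])
pickle.dump(d,open("c0.pkl","wb"))
E
```

```text
pics
rig.py
steer.py
{'time_s': 0.0, 'joint_positions': array([ 6.43122630e+01,  3.02801161e+01,  8.21557295e+01, -2.47703814e-03,
        6.76885068e+01, -1.02297599e+01]), 'qvel': array([ 0.11981456,  0.09143428, -0.10602989, -0.08447282, -0.07868339,
       -0.04703545]), 'tau': array([-2.81178473e-04, -4.40039885e+01, -1.76592278e+01,  6.31993543e-02,
        5.81317884e-02, -1.44913092e-04]), 'position': array([0.16627168, 0.60172347, 0.22156294]), 'tcp_rot': array([[-9.63830426e-01,  2.66514711e-01, -9.04733122e-04],
       [ 2.66516022e-01,  9.63828468e-01, -1.97319643e-03],
       [ 3.46121664e-04, -2.14295263e-03, -9.99997644e-01]]), 'force': array([0.27644552, 0.26937806, 0.00444466]), 'moment': array([-0.01148619, -0.05221827, -0.00826846]), 'grasp_force': 0.0, 'opening': 0.9960014510893869}
top [[437.0899517305262, 0.0, 313.2597790183716], [0.0, 437.0899517305262, 232.34839914291175], [0.0, 0.0, 1.0]] [[0.0148, -0.9998, 0.0162, -0.0404], [0.9963, 0.0161, 0.0848, -0.5263], [-0.085, 0.0149, 0.9963, -1.0803], [0.0, 0.0, 0.0, 1.0]] ['color', 'K', 'view']
scene [[478.4220600548458, 0.0, 316.1505990007399], [0.0, 478.4220600548458, 229.74648729975178], [0.0, 0.0, 1.0]] [[0.6875, 0.726, 0.0183, -0.3398], [-0.4106, 0.3678, 0.8343, 0.1877], [0.5989, -0.5811, 0.551, -1.559], [0.0, 0.0, 0.0, 1.0]] ['color', 'K', 'view']
```

View pics/top0.png

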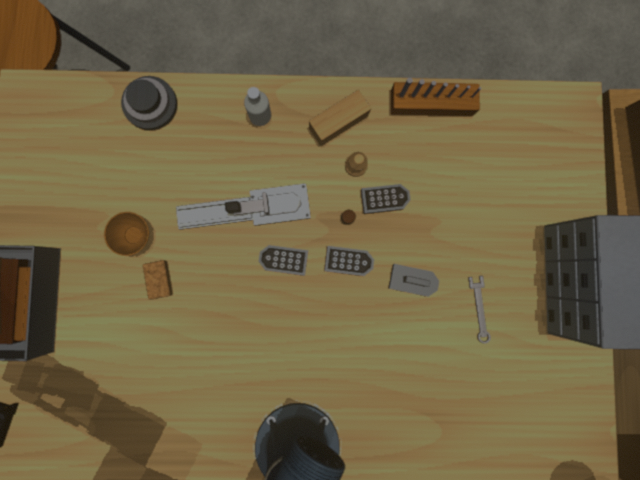

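View pics/scene0.png

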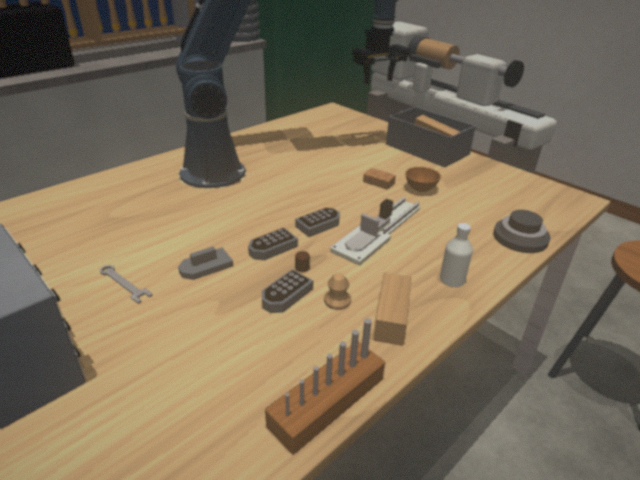

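The top view shows three cassettes: centres at about (285,260) with chamfers left, (348,261) with chamfers right, and (385,199) with chamfers right. The cover is at (413,280) with chamfers right. The dock plateau is at (283,204), chamfers right, and the fence grip at (233,208), with the track running left. The scene view agrees.

```bash
cat > h.py <<'E'
import cv2,numpy as np
from rig import bot
def cam(name):
    s=bot.read_state();c=bot.capture(name)
    if name=="wrist":
        T=np.eye(4);T[:3,:3]=s["tcp_rot"];T[:3,3]=s["position"];V=np.linalg.inv(T@c["mount"])
    else: V=c["view"]
    return c["color"],c["K"],V
def cast(uv,z,K,V):
    uv=np.atleast_2d(np.asarray(uv,float));d=np.c_[(uv[:,0]-K[0,2])/K[0,0],-(uv[:,1]-K[1,2])/K[1,1],-np.ones(len(uv))]
    M=np.linalg.inv(V);o=M[:3,3];w=d@M[:3,:3].T
    return o+w*((z-o[2])/w[:,2])[:,None]
def proj(p,K,V):
    q=V[:3,:3]@np.asarray(p,float)+V[:3,3];return np.array([K[0,2]-K[0,0]*q[0]/q[2],K[1,2]+K[1,1]*q[1]/q[2]])
def rect(cnt,z,K,V):
    "rect on plane z: centre, long-axis yaw deg, size"
    P=cast(cnt.reshape(-1,2),z,K,V)[:,:2]
    (c,(w,h),a)=cv2.minAreaRect((P*1000).astype(np.float32))
    if w<h:a+=90;w,h=h,w
    cen=P.mean(0)
    return np.array(c)/1000,(a+90)%180-90,(w,h)
def cnts(m,amin):
    return [c for c in cv2.findContours(m.astype(np.uint8),cv2.RETR_EXTERNAL,cv2.CHAIN_APPROX_NONE)[0] if cv2.contourArea(c)>amin]
E
python3 - <<'E'
from h import *
import pickle
d=pickle.load(open("c0.pkl","rb"))["top"];im=d["color"];K=d["K"];V=d["view"]
hsv=cv2.cvtColor(im,cv2.COLOR_RGB2HSV)
roi=np.zeros((480,640),bool);roi[170:310,165:450]=1
m=(hsv[:,:,1]<80)&roi
for c in cnts(m,80):
    for z in(.016,.026):
        r=rect(c,z,K,V)
        if z==.026 or r[2][0]>130:print(z,cv2.boundingRect(c),np.round(r[0],4),round(r[1],1),np.round(r[2]))
print("grip",cast([[233,208]],.082,K,V))
print(hsv[261,348],hsv[204,200],hsv[280,397],hsv[230,400])
E
```

```text
0.026 (389, 264, 51, 33) [ 0.4096 -0.287 ] 78.8 [122.  65.]
0.026 (324, 246, 51, 30) [ 0.4566 -0.1238] 83.8 [122.  65.]
0.026 (258, 245, 51, 31) [0.4579 0.044 ] 83.1 [121.  65.]
0.026 (361, 184, 50, 29) [ 0.6181 -0.2153] -82.7 [123.  66.]
0.016 (176, 183, 135, 47) [0.5853 0.1485] -81.5 [338.  94.]
0.026 (176, 183, 135, 47) [0.5839 0.147 ] -81.5 [335.  93.]
grip [[0.57708399 0.16143516 0.082     ]]
[ 30   5 103] [ 38   8 128] [ 24  13 101] [ 18 121 129]
```

```bash
python3 -c "
import cv2
i=cv2.imread('pics/top0.png')[170:310,165:450]
cv2.imwrite('pics/crop0.png',cv2.resize(i,None,fx=2.8,fy=2.8,interpolation=cv2.INTER_CUBIC))"
```

```text
(no output)
```

View pics/crop0.png

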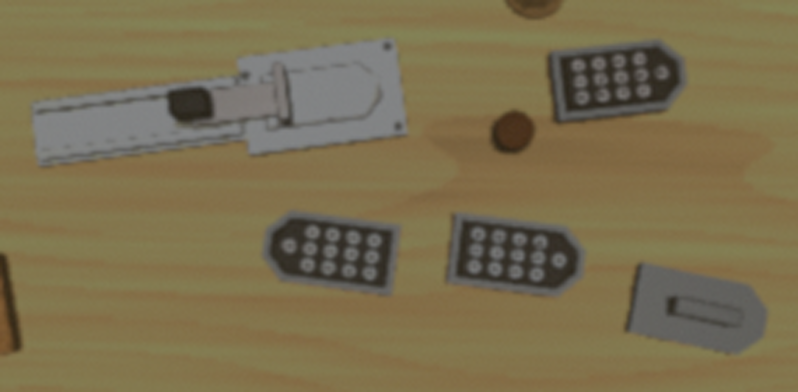

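The crop confirms the chamfer directions. Only the left cassette points the wrong way, so it will need a half turn. Next I'll make a move helper and hover over the fence.

```bash
cat > go.py <<'E'
import sys,numpy as np
from scipy.spatial.transform import Rotation as R
from rig import bot
def go(x,y,z,yaw):
    s=bot.read_state();Rt=s["tcp_rot"];p=s["position"]
    c,q=np.cos(np.radians(yaw)),np.sin(np.radians(yaw))
    Rd=np.array([[c,q,0],[q,-c,0],[0,0,-1]])
    d=Rt.T@(np.array([x,y,z])-p);w=R.from_matrix(Rt.T@Rd).as_rotvec(degrees=True)
    print("row %.4f %.4f %.4f  %.2f %.2f %.2f"%(*d,*w),"rows>=%.1f"%max(np.linalg.norm(d)/.05,np.linalg.norm(w)/8.59),"J6 %.0f->%.0f"%(s["joint_positions"][5],(np.degrees(np.arctan2(y,x))+90-yaw+180)%360-180))
if __name__=="__main__":go(*map(float,sys.argv[1:5]))
E
python3 go.py 0.585 0.13 0.25 98.5; python3 -c "
from rig import bot
c=bot.capture('wrist');print(c['K'].tolist(),c['mount'].round(4).tolist())"
```

```text
row -0.5293 -0.3432 -0.0279  -0.11 0.05 66.04 rows>=12.6 J6 -10->4
[[350.7511698467641, 0.0, 316.40121899436036], [0.0, 350.7511698467641, 237.91775816539646], [0.0, 0.0, 1.0]] [[-0.0003, 0.9678, 0.2518, 0.0693], [1.0, 0.0002, 0.0006, -0.0002], [0.0005, 0.2518, -0.9678, -0.1633], [0.0, 0.0, 0.0, 1.0]]
```

```bash
python3 steer.py '-0.529 -0.343 -0.028 0 0 66 1;-0.529 -0.343 -0.028 0 0 66 1;-0.529 -0.343 -0.028 0 0 66 1;-0.529 -0.343 -0.028 0 0 66 1;-0.529 -0.343 -0.028 0 0 66 1;-0.529 -0.343 -0.028 0 0 66 1;-0.529 -0.343 -0.028 0 0 66 1;-0.529 -0.343 -0.028 0 0 66 1;-0.529 -0.343 -0.028 0 0 66 1;-0.529 -0.343 -0.028 0 0 66 1;-0.529 -0.343 -0.028 0 0 66 1;-0.529 -0.343 -0.028 0 0 66 1;-0.529 -0.343 -0.028 0 0 66 1;-0.529 -0.343 -0.028 0 0 66 1;-0.529 -0.343 -0.028 0 0 66 1;-0.529 -0.343 -0.028 0 0 66 1;-0.529 -0.343 -0.028 0 0 66 1'
python3 - <<'E'
from h import *
import pickle
s=bot.read_state();print(s["position"],s["tcp_rot"].round(3).tolist(),s["joint_positions"].round(1))
c=cam("wrist");pickle.dump(c,open("w1.pkl","wb"));cv2.imwrite("pics/w1.png",c[0][:,:,::-1])
E
```

```text
time_s: 1.85
position: [0.5838, 0.132, 0.2504]
tcp_rot: [[-0.15, 0.989, -0.001], [0.989, 0.15, 0.0], [0.0, -0.001, -1.0]]
force: [0.0, -0.3, -0.4]
opening: 1.001
grasp_force: 0.0
[0.58382835 0.13201422 0.25043032] [[-0.15, 0.989, -0.001], [0.989, 0.15, 0.0], [0.0, -0.001, -1.0]] [ 2.  26.5 84.2  0.  69.4 -6.6]
```

View pics/w1.png

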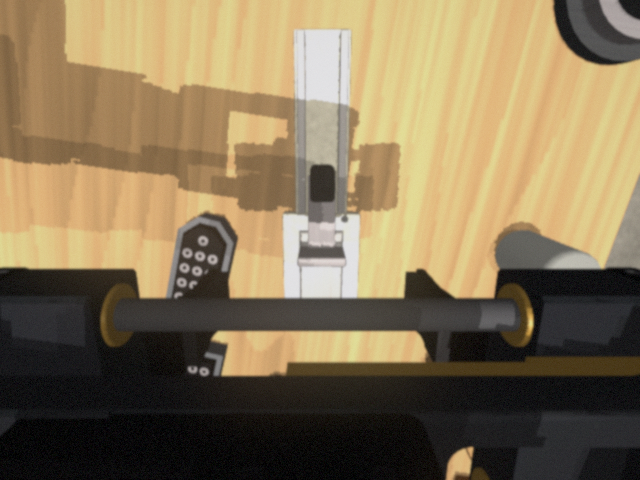

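The wrist view shows the fence grip block's top at (322,183), the track from (295,30) to (350,30), the dock's back corners near (285,214) and (358,214), and the nose plate at (322,255). The gripper hides the lower half of the image.

Run:
```python
from h import *
import pickle
im,K,V=pickle.load(open("w1.pkl","rb"))
hsv=cv2.cvtColor(im,cv2.COLOR_RGB2HSV)
sub=np.zeros(im.shape[:2],bool);sub[150:215,300:345]=1
for c in cnts((hsv[:,:,2]<60)&sub,100):
    print("grip",cv2.boundingRect(c));r=rect(c,.082,K,V);print(np.round(r[0],4),r[1],r[2])
# track edges by rows z=.024: low saturation run
m=hsv[:,:,1]<60
L=[];Rr=[]
for v in list(range(35,95,3)):
    x=np.where(m[v,270:380])[0]+270
    if len(x)>20:L.append((x[0]-.5,v));Rr.append((x[-1]+.5,v))
L=cast(L,.024,K,V);Rr=cast(Rr,.024,K,V)
M=(L+Rr)/2;p=np.polyfit(M[:,1],M[:,0],1);print("track mid line x=",p,"width",np.median(np.linalg.norm(L-Rr,axis=1)), "yaw",np.degrees(np.arctan2(-1,-p[0])))
col=[np.where(m[:60,u])[0][0]-.5 for u in range(305,342,3)];print("end",cast([(322,np.median(col))],.024,K,V))
# dock board back edge rows at z=.016
for u in (290,354):
    g=np.where(m[190:260,u])[0];print(u,cast([(u,190+g[0]-.5)],.016,K,V))
```

```text
grip (311, 166, 23, 35)
[0.5827 0.1675] -81.37021923065186 (31.70546531677246, 20.824743270874023)
track mid line x= [-0.14797385  0.60727952] width 0.05748084814659648 yaw -81.58280341634742
end [[0.56089877 0.31267471 0.024     ]]
290 [[0.55323278 0.12364642 0.016     ]]
354 [[0.62615116 0.13355253 0.016     ]]
```

```bash
python3 go.py 0.583 0.165 0.10 98.42;python3 go.py 0.583 0.165 0.043 98.42
```

```text
row 0.0327 0.0040 0.1506  -0.03 -0.01 0.23 rows>=3.1 J6 -7->7
row 0.0327 0.0041 0.2076  -0.03 -0.01 0.23 rows>=4.2 J6 -7->7
```

```bash
python3 steer.py '0.033 0.004 0.15 0 0 0.2 1;0.033 0.004 0.15 0 0 0.2 1;0.033 0.004 0.15 0 0 0.2 1;0.033 0.004 0.15 0 0 0.2 1;0.033 0.004 0.175 0 0 0.2 1;0.033 0.004 0.19 0 0 0.2 1;0.033 0.004 0.207 0 0 0.2 1;0.033 0.004 0.207 0 0 0.2 1;0.033 0.004 0.207 0 0 0.2 0;0.033 0.004 0.207 0 0 0.2 0;0.033 0.004 0.207 0 0 0.2 0;0.033 0.004 0.207 0 0 0.2 0;0.033 0.004 0.207 0 0 0.2 0;0.033 0.004 0.207 0 0 0.2 0;0.033 0.004 0.207 0 0 0.2 0'
```

```text
time_s: 3.4
position: [0.584, 0.164, 0.0436]
tcp_rot: [[-0.145, 0.989, -0.0], [0.989, 0.145, -0.0], [-0.0, -0.0, -1.0]]
force: [-0.0, -0.5, 0.8]
opening: 0.448
grasp_force: 0.0
```

```bash
python3 steer.py '0 0 0 0 0 0 0;0 0 0 0 0 0 0;0 0 0 0 0 0 0;0 0 0 0 0 0 0;0.01 0 0 0 0 0 0;0.025 0 0 0 0 0 0;0.04 0 0 0 0 0 0;0.055 0 0 0 0 0 0;0.07 0 0 0 0 0 0;0.08 0 0 0 0 0 0;0.09 0 0 0 0 0 0;0.094 0 0 0 0 0 0;0.097 0 0 0 0 0 0;0.097 0 0 0 0 0 0;0.097 0 0 0 0 0 0;0.097 0 0 0 0 0 0'
```

```text
time_s: 5.0
position: [0.5699, 0.2601, 0.0435]
tcp_rot: [[-0.144, 0.99, -0.0], [0.99, 0.144, 0.001], [0.001, -0.0, -1.0]]
force: [2.0, 0.1, -3.0]
opening: 0.276
grasp_force: 30.0
```

```bash
python3 steer.py '0 0 0 0 0 0 1;0 0 0 0 0 0 1;0 0 0 0 0 0 1;0 0 0 0 0 0 1;0 0 -0.05 0 0 0 1;0 0 -0.1 0 0 0 1;0 0 -0.15 0 0 0 1;-0.05 0 -0.2 0 0 0 1;-0.1 0 -0.207 0 0 0 1;-0.15 0 -0.207 0 0 0 1;-0.2 0 -0.207 0 0 0 1;-0.25 0 -0.207 0 0 0 1;-0.27 0 -0.207 0 0 0 1;-0.27 0 -0.207 0 0 0 1;-0.27 0 -0.207 0 0 0 1;-0.27 0 -0.207 0 0 0 1'
python3 - <<'E'
from h import *
import pickle
c=cam("wrist");pickle.dump(c,open("w2.pkl","wb"));cv2.imwrite("pics/w2.png",c[0][:,:,::-1])
E
```

```text
time_s: 6.6
position: [0.6086, -0.006, 0.2504]
tcp_rot: [[-0.146, 0.989, -0.001], [0.989, 0.146, 0.001], [0.001, -0.001, -1.0]]
force: [0.4, -0.2, -0.4]
opening: 0.998
grasp_force: 0.0
```

View pics/w2.png

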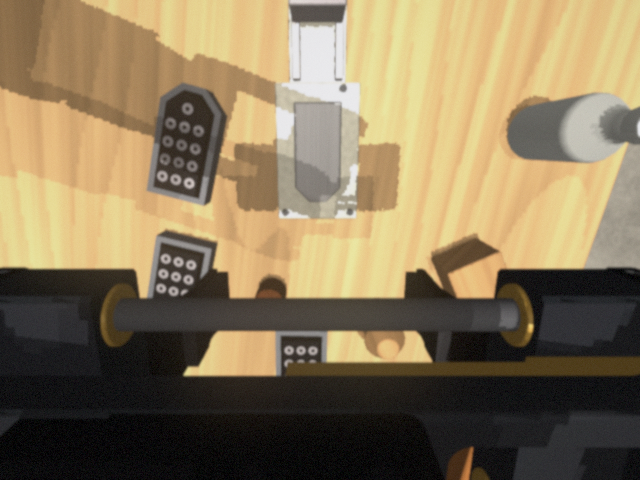

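The fence is open, with its nose at v≈20. The dock plate spans (276,82) to (358,218), its plateau (294,101) to (341,200) with the chamfer at the bottom. Cassette 2 is at (188,145).

Run:
```python
from h import *
import pickle
im,K,V=pickle.load(open("w2.pkl","rb"))
hsv=cv2.cvtColor(im,cv2.COLOR_RGB2HSV)
m=(hsv[:,:,1]<60)
def edge(rng,axis,fix):
    o=[]
    for k in fix:
        a=[m[k,i] if axis==0 else m[i,k] for i in rng]
        i=np.argmax(a);o.append((rng[i],k) if axis==0 else (k,rng[i]))
    return np.array(o,float)
Lf=edge(range(262,300),0,range(90,140,3));Lf[:,0]-=.5
Rt=edge(range(375,340,-1),0,[*range(90,130,3)]);Rt[:,0]+=.5
Bt=edge(range(235,200,-1),1,range(285,355,4));Bt[:,1]+=.5
Tp=edge(range(60,100),1,[279,281,283,285,287,351,353,355,349]);Tp[:,1]-=.5
ux=np.array([.1464,-.9892]);uy=np.array([.9892,.1464]);o=np.array([.5995,.0535])
for n,e in zip("LRBT",(Lf,Rt,Bt,Tp)):
    P=cast(e,.016,K,V)[:,:2]-o;print(n,"dockx %.4f docky %.4f"%(np.median(P@ux),np.median(P@uy)),"std",(P@ux).std().round(4),(P@uy).std().round(4))
# plateau edges by gradient at top z=.023 (mid-plateau)
g=cv2.GaussianBlur(hsv[:,:,2],(0,0),1.2).astype(float)
row=g[110:145,285:352].mean(0);print("row",row.astype(int).tolist())
col=g[90:212,305:330].mean(1);print("col",col.astype(int).tolist())
```

```text
L dockx -0.0423 docky -0.0445 std 0.0149 0.0004
R dockx -0.0468 docky 0.0449 std 0.0122 0.0003
B dockx 0.0719 docky 0.0022 std 0.0006 0.024
T dockx -0.0745 docky -0.0315 std 0.0004 0.0361
row [228, 227, 225, 224, 221, 218, 213, 203, 186, 169, 159, 160, 166, 170, 172, 173, 173, 173, 172, 172, 172, 172, 173, 173, 172, 171, 171, 171, 171, 171, 170, 170, 170, 170, 170, 169, 168, 168, 168, 168, 167, 168, 168, 168, 168, 168, 169, 169, 170, 171, 171, 170, 167, 161, 156, 158, 170, 184, 194, 199, 200, 200, 200, 200, 200, 201, 201]
col [234, 234, 234, 234, 232, 230, 226, 221, 216, 209, 198, 183, 169, 162, 164, 168, 171, 172, 173, 173, 173, 172, 172, 172, 172, 172, 171, 171, 171, 171, 171, 171, 171, 171, 171, 170, 170, 170, 170, 170, 170, 169, 169, 169, 169, 169, 168, 168, 168, 168, 168, 167, 167, 167, 167, 167, 167, 167, 167, 166, 166, 166, 166, 166, 165, 165, 165, 165, 165, 165, 165, 164, 163, 160, 158, 155, 152, 150, 148, 145, 143, 141, 139, 138, 137, 135, 134, 133, 132, 132, 132, 132, 131, 131, 131, 131, 131, 131, 131, 131, 131, 131, 131, 132, 133, 135, 138, 139, 140, 142, 146, 153, 162, 169, 173, 174, 174, 174, 173, 174, 174, 175]
```

```bash
cat >> h.py <<'E'
def cass(c,xy,zb=0.0,show=True):
    "all plateau blobs near xy (world); zb underside height"
    im,K,V=c;hsv=cv2.cvtColor(im,cv2.COLOR_RGB2HSV);uv=proj([*xy,zb+.03],K,V)
    for nm,m,z,A in (("plateau",hsv[:,:,2]<75,.033,1500),("outline",hsv[:,:,1]<60,.026,2500)):
        for k in cnts(cv2.morphologyEx(m.astype(np.uint8),cv2.MORPH_OPEN,np.ones((3,3))),A):
            if cv2.pointPolygonTest(k,(float(uv[0]),float(uv[1])),False)>0:
                r=rect(k,zb+z,K,V);print(nm,np.round(r[0],4),"yaw %.1f"%r[1],np.round(r[2],1),cv2.boundingRect(k))
E
python3 go.py 0.6257 -0.275 0.25 97.3
```

```text
row -0.2690 -0.0226 0.0003  -0.03 -0.04 1.13 rows>=5.4 J6 -19->-31
```

```bash
python3 steer.py '-0.269 -0.023 0 0 0 1.1 1;-0.269 -0.023 0 0 0 1.1 1;-0.269 -0.023 0 0 0 1.1 1;-0.269 -0.023 0 0 0 1.1 1;-0.269 -0.023 0 0 0 1.1 1;-0.269 -0.023 0 0 0 1.1 1;-0.269 -0.023 0 0 0 1.1 1;-0.269 -0.023 0 0 0 1.1 1;-0.269 -0.023 0 0 0 1.1 1'
python3 - <<'E'
from h import *
import pickle
c=cam("wrist");pickle.dump(c,open("w3.pkl","wb"));cv2.imwrite("pics/w3.png",c[0][:,:,::-1])
cass(c,(.6181,-.2153));cass(c,(.4566,-.1238))
print(proj([.6181,-.2153,.033],c[1],c[2]))
E
```

```text
time_s: 7.55
position: [0.6255, -0.2737, 0.2505]
tcp_rot: [[-0.129, 0.992, -0.001], [0.992, 0.129, 0.001], [0.002, -0.001, -1.0]]
force: [0.1, 0.1, 0.1]
opening: 1.0
grasp_force: 0.0
plateau [ 0.6182 -0.2163] yaw -82.6 [104.1  50.7] (294, 105, 48, 102)
outline [ 0.6181 -0.2154] yaw -82.7 [117.4  63.2] (288, 98, 61, 113)
[317.53736116 156.27070612]
```

View pics/w3.png

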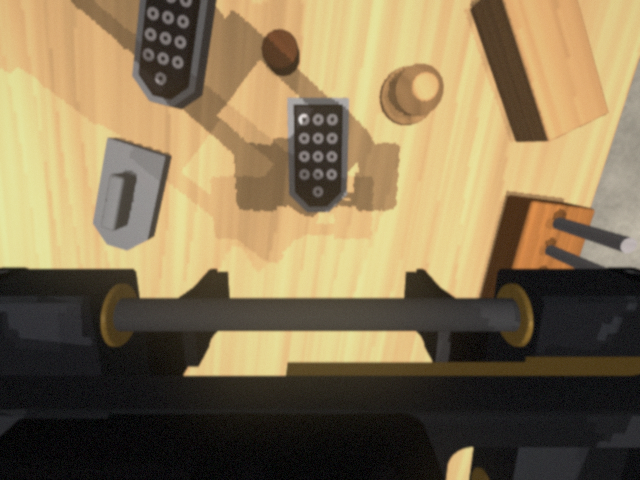

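Cassette 3 is at (318,156) with its chamfer at the bottom, and the spindle at (412,95) and chuck jar at (280,52) are clear of it. The wrist and top measurements agree to within 1 mm.

```bash
python3 go.py 0.6181 -0.2156 0.005 97.35
```

```text
row 0.0584 0.0002 0.2457  -0.02 -0.06 0.06 rows>=5.1 J6 -40->-27
```

```bash
python3 steer.py '0.058 0 0.05 0 0 0 1;0.058 0 0.1 0 0 0 1;0.058 0 0.15 0 0 0 1;0.058 0 0.195 0 0 0 1;0.058 0 0.22 0 0 0 1;0.058 0 0.235 0 0 0 1;0.058 0 0.245 0 0 0 1;0.058 0 0.245 0 0 0 1;0.058 0 0.245 0 0 0 0;0.058 0 0.245 0 0 0 0;0.058 0 0.245 0 0 0 0;0.058 0 0.245 0 0 0 0;0.058 0 0.245 0 0 0 0;0.058 0 0.245 0 0 0 0;0.058 0 0.245 0 0 0 0;0.058 0 0.245 0 0 0 0;0.058 0 0.195 0 0 0 0;0.058 0 0.145 0 0 0 0;0.058 0 0.125 0 0 0 0;0.058 0 0.125 0 0 0 0';python3 go.py 0.5993 0.0548 0.125 98.42
```

```text
time_s: 9.6
position: [0.6202, -0.2203, 0.1292]
tcp_rot: [[-0.126, 0.992, 0.006], [0.992, 0.126, -0.004], [-0.004, 0.006, -1.0]]
force: [-0.0, -0.4, -1.8]
opening: 0.731
grasp_force: 30.0
row 0.2755 0.0140 0.0030  0.34 0.26 -1.17 rows>=5.5 J6 -37->-3
```

```bash
python3 steer.py '0.04 0.014 0.003 0 0 -1.1 0;0.08 0.014 0.003 0 0 -1.1 0;0.12 0.014 0.003 0 0 -1.1 0;0.16 0.014 0.003 0 0 -1.1 0;0.2 0.014 0.003 0 0 -1.1 0;0.24 0.014 0.003 0 0 -1.1 0;0.265 0.014 0.003 0 0 -1.1 0;0.275 0.014 0.003 0 0 -1.1 0;0.275 0.014 0.003 0 0 -1.1 0;0.275 0.014 0.003 0 0 -1.1 0;0.275 0.014 0.003 0 0 -1.1 0';python3 - <<'E'
from h import *
import pickle
s=bot.read_state()
c=cam("wrist");pickle.dump((c,s),open("w4.pkl","wb"));cv2.imwrite("pics/w4.png",c[0][:,:,::-1])
E
python3 go.py 0.5993 0.0548 0.05 98.42
```

```text
time_s: 10.7
position: [0.5976, 0.0538, 0.1221]
tcp_rot: [[-0.143, 0.99, -0.0], [0.99, 0.143, -0.0], [-0.0, -0.0, -1.0]]
force: [-0.2, -0.0, -1.8]
opening: 0.736
grasp_force: 30.0
row 0.0008 0.0017 0.0723  -0.00 0.02 -0.19 rows>=1.4 J6 -14->-3
```

View pics/w4.png

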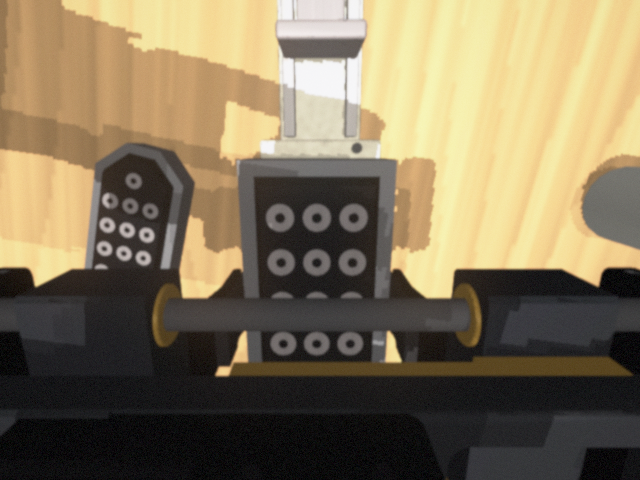

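The held cassette is in view: its square end is at v≈158 with corners at (238,160) and (396,160), and the plateau's back edge is at v≈177.

```bash
cat >> h.py <<'E'
def held(s,c,zt=-.021):
    "square-end rim of a held cassette in tool frame, rim at tool z zt"
    im,K,V=c;zw=s["position"][2]-zt
    g=cv2.GaussianBlur(cv2.cvtColor(im,cv2.COLOR_RGB2GRAY),(0,0),1).astype(float)
    col=g[:,285:350].mean(1)
    f=lambda uv:(cast(uv,zw,K,V)-s["position"])@s["tcp_rot"]
    d=np.diff(col);vs=[v for v in range(140,200) if abs(d[v])>4 and abs(d[v])==abs(d[v-3:v+4]).max()]
    for v in vs:print("edge v %d step %.0f toolx %.4f"%(v,d[v],f([(317,v+.5)])[0,0]))
    row=g[185:205].mean(0);d=np.diff(row);us=[u for u in range(225,410) if abs(d[u])>5 and abs(d[u])==abs(d[u-3:u+4]).max()]
    print([(u,round(d[u]),round(f([(u+.5,195)])[0,1],4)) for u in us])
E
python3 - <<'E'
from h import *
import pickle
c,s=pickle.load(open("w4.pkl","rb"));held(s,c)
E
```

```text
edge v 141 step 6 toolx 0.0706
edge v 157 step -23 toolx 0.0645
edge v 176 step -18 toolx 0.0570
[(238, -9, np.float64(-0.0323)), (254, -13, np.float64(-0.0258)), (378, 19, np.float64(0.0245)), (394, 13, np.float64(0.031)), (409, 7, np.float64(0.0371))]
```

```bash
python3 steer.py '0 0 0 0 0 0 0;0 0 0 0 0 0 0'; python3 steer.py '0 0 0 0 0 0 0;0 0 0 0 0 0 0;0 0 0 0 0 0 0'
python3 - <<'E'
from h import *
s=bot.read_state();held(s,cam("wrist"));print(s["position"],s["qvel"])
s=bot.read_state();print(s["position"])
E
```

```text
time_s: 10.95
position: [0.5975, 0.0545, 0.1226]
tcp_rot: [[-0.144, 0.99, 0.0], [0.99, 0.144, -0.0], [-0.0, 0.0, -1.0]]
force: [0.4, 0.1, -1.7]
opening: 0.731
grasp_force: 30.0
time_s: 11.25
position: [0.5974, 0.0554, 0.1226]
tcp_rot: [[-0.145, 0.989, 0.0], [0.989, 0.145, -0.0], [-0.0, 0.0, -1.0]]
force: [0.3, 1.2, -1.8]
opening: 0.736
grasp_force: 30.0
edge v 144 step 6 toolx 0.0694
edge v 157 step -23 toolx 0.0645
edge v 176 step -18 toolx 0.0570
[(238, -9, np.float64(-0.0323)), (254, -14, np.float64(-0.0258)), (378, 20, np.float64(0.0245)), (394, 10, np.float64(0.031)), (409, 7, np.float64(0.0371))]
[0.59735422 0.05544839 0.12262303] [ 0.15921131 -0.08128331  0.07554716  0.04637859  0.05950257 -0.01404168]
[0.59731292 0.05548409 0.12260226]
```

```bash
python3 - <<'E'
from h import *
import pickle
s=bot.read_state();c=cam("wrist");im,K,V=c
ux=np.array([.1464,-.9892]);uy=np.array([.9892,.1464]);o=np.array([.5993,.0548])
S=cv2.cvtColor(im,cv2.COLOR_RGB2HSV)[:,:,1].astype(int)
for v in(148,151,154):
    r=np.where(S[v,240:400]<60)[0]+240;P=cast([(r[0]-.5,v),(r[-1]+.5,v)],.016,K,V)[:,:2]-o;print("docky",P@uy)
for u in(270,275,370,375):
    r=np.where(S[110:157,u]<60)[0]+110
    P=cast([(u,r[0]-.5)],.016,K,V)[:,:2]-o;print(u,r[0],"dockx",P@ux)
E
python3 go.py 0.6006 0.0504 0.045 98.42
```

```text
docky [-0.04422381  0.04520648]
docky [-0.04431483  0.04530313]
docky [-0.04440623  0.04540019]
270 142 dockx [-0.07321078]
275 143 dockx [-0.07248868]
370 143 dockx [-0.07237218]
375 143 dockx [-0.07236605]
row -0.0056 0.0025 0.0776  0.00 -0.00 -0.07 rows>=1.6 J6 -14->-4
```

```bash
python3 steer.py '-0.0056 0.0025 0.03 0 0 -0.1 0;-0.0056 0.0025 0.06 0 0 -0.1 0;-0.0056 0.0025 0.072 0 0 -0.1 0;-0.0056 0.0025 0.072 0 0 -0.1 0;-0.0056 0.0025 0.072 0 0 -0.1 0;-0.0056 0.0025 0.078 0 0 -0.1 0;-0.0056 0.0025 0.084 0 0 -0.1 0;-0.0056 0.0025 0.089 0 0 -0.1 0;-0.0056 0.0025 0.094 0 0 -0.1 0;-0.0056 0.0025 0.097 0 0 -0.1 0;-0.0056 0.0025 0.1 0 0 -0.1 0;-0.0056 0.0025 0.1 0 0 -0.1 0;-0.0056 0.0025 0.1 0 0 -0.1 0'
```

```text
time_s: 12.65
position: [0.6006, 0.0503, 0.0229]
tcp_rot: [[-0.147, 0.989, 0.0], [0.989, 0.147, -0.0], [-0.0, 0.0, -1.0]]
force: [-0.5, 0.1, 2.9]
opening: 0.731
grasp_force: 30.0
```

```bash
python3 steer.py '0 0 0.0015 0 0 0 0;0 0 0.002 0 0 0 0;0 0 0.002 0 0 0 0'
```

```text
time_s: 12.95
position: [0.6006, 0.0503, 0.0229]
tcp_rot: [[-0.147, 0.989, 0.0], [0.989, 0.147, -0.0], [-0.0, 0.0, -1.0]]
force: [-4.8, 0.3, 14.6]
opening: 0.731
grasp_force: 30.0
```

```bash
python3 steer.py '0 0 0 0 0 0 1;0 0 0 0 0 0 1;0 0 0 0 0 0 1;0 0 0 0 0 0 1;0 0 -0.05 0 0 0 1;0 0 -0.1 0 0 0 1;-0.03 0 -0.15 0 0 0 1;-0.06 0 -0.2 0 0 0 1;-0.06 0 -0.227 0 0 0 1;-0.06 0 -0.227 0 0 0 1;-0.06 0 -0.227 0 0 0 1;-0.06 0 -0.227 0 0 0 1;-0.06 0 -0.227 0 0 0 1;-0.06 0 -0.227 0 0 0 1'
python3 - <<'E'
from h import *
import pickle
c=cam("wrist");pickle.dump(c,open("w5.pkl","wb"));cv2.imwrite("pics/w5.png",c[0][:,:,::-1])
cass(c,(.5993,.0548),.016)
cass(c,(.458,.044))
im,K,V=c
b=cv2.cvtColor(im,cv2.COLOR_RGB2HSV)
E
```

```text
time_s: 14.35
position: [0.6085, -0.0085, 0.2457]
tcp_rot: [[-0.147, 0.989, -0.003], [0.989, 0.147, 0.001], [0.001, -0.003, -1.0]]
force: [-0.6, -0.1, 0.3]
opening: 1.001
grasp_force: 0.0
plateau [0.5992 0.051 ] yaw -81.2 [98.1 49.8] (293, 103, 51, 102)
outline [0.5945 0.0881] yaw -81.5 [203.   84.1] (276, 0, 86, 218)
outline [0.4596 0.0435] yaw 83.0 [119.4  68.6] (146, 80, 77, 123)
```

View pics/w5.png

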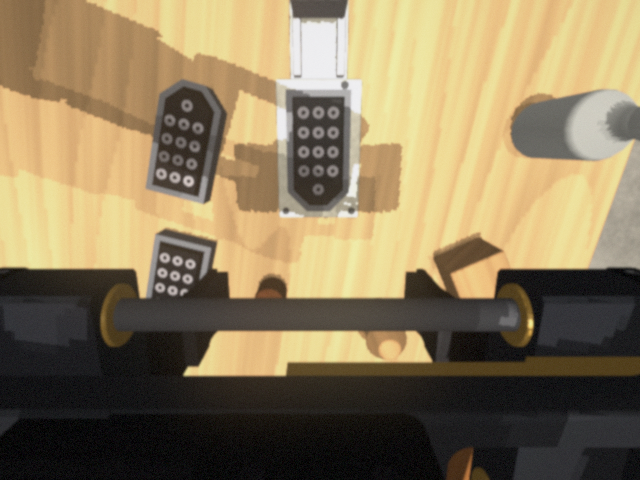

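Cassette 3 sits on the dock at (319,150) with the chamfer at the bottom; it is aligned, and its tip matches the seat to under 1 mm. Next is cassette 1.

```bash
python3 go.py 0.450 -0.1835 0.25 83.8
```

```text
row -0.1496 -0.1828 -0.0036  -0.16 -0.04 14.67 rows>=4.7 J6 -20->-16
```

```bash
python3 steer.py '-0.15 -0.183 0 0 0 14.6 1;-0.15 -0.183 0 0 0 14.6 1;-0.15 -0.183 0 0 0 14.6 1;-0.15 -0.183 0 0 0 14.6 1;-0.15 -0.183 0 0 0 14.6 1;-0.15 -0.183 0 0 0 14.6 1;-0.15 -0.183 0 0 0 14.6 1;-0.15 -0.183 0 0 0 14.6 1;-0.15 -0.183 0 0 0 14.6 1;-0.15 -0.183 0 0 0 14.6 1;-0.15 -0.183 0 0 0 14.6 1'
python3 - <<'E'
from h import *
c=cam("wrist");cv2.imwrite("pics/w6.png",c[0][:,:,::-1])
cass(c,(.4566,-.1238))
s=bot.read_state();print(s["position"])
E
python3 go.py 0.4566 -0.1238 0.005 83.8
```

```text
time_s: 15.5
position: [0.4509, -0.1836, 0.2475]
tcp_rot: [[0.106, 0.994, -0.0], [0.994, -0.106, 0.0], [0.0, -0.0, -1.0]]
force: [-0.0, 0.3, -0.3]
opening: 0.997
grasp_force: 0.0
plateau [ 0.4563 -0.1245] yaw 83.7 [105.  50.] (292, 102, 49, 104)
outline [ 0.4566 -0.1236] yaw 83.9 [118.2  63.5] (286, 95, 62, 115)
[ 0.45079457 -0.1837231   0.247482  ]
row 0.0602 -0.0006 0.2425  -0.00 -0.00 0.12 rows>=5.0 J6 -29->-9
```

```bash
python3 steer.py '0.06 -0.0006 0.05 0 0 0.1 1;0.06 -0.0006 0.1 0 0 0.1 1;0.06 -0.0006 0.15 0 0 0.1 1;0.06 -0.0006 0.195 0 0 0.1 1;0.06 -0.0006 0.22 0 0 0.1 1;0.06 -0.0006 0.235 0 0 0.1 1;0.06 -0.0006 0.2425 0 0 0.1 1;0.06 -0.0006 0.2425 0 0 0.1 1;0.06 -0.0006 0.2425 0 0 0.1 0;0.06 -0.0006 0.2425 0 0 0.1 0;0.06 -0.0006 0.2425 0 0 0.1 0;0.06 -0.0006 0.2425 0 0 0.1 0;0.06 -0.0006 0.2425 0 0 0.1 0;0.06 -0.0006 0.2425 0 0 0.1 0;0.06 -0.0006 0.2425 0 0 0.1 0;0.06 -0.0006 0.2425 0 0 0.1 0';python3 steer.py '0 0 -0.02 0 0 0 0;0 0 -0.06 0 0 0 0;0 0 -0.1 0 0 0 0;0 0 -0.13 0 0 0 0;0 0 -0.145 0 0 0 0;0 0 -0.145 0 0 0 0;0 0 -0.145 0 0 0 0';python3 go.py 0.5993 0.0548 0.150 98.42
```

```text
time_s: 17.15
position: [0.4568, -0.1249, 0.006]
tcp_rot: [[0.109, 0.994, 0.002], [0.994, -0.109, -0.001], [-0.001, 0.002, -1.0]]
force: [-0.6, -1.1, 7.0]
opening: 0.731
grasp_force: 30.0
time_s: 17.85
position: [0.4557, -0.1243, 0.1498]
tcp_rot: [[0.109, 0.994, -0.0], [0.994, -0.109, 0.0], [0.0, -0.0, -1.0]]
force: [-0.3, 0.2, -1.7]
opening: 0.733
grasp_force: 30.0
row 0.1937 0.1232 -0.0003  -0.03 -0.01 -14.68 rows>=4.6 J6 -23->-3
```

```bash
python3 steer.py '0.04 0.025 0 0 0 -3 0;0.08 0.05 0 0 0 -6 0;0.12 0.075 0 0 0 -10 0;0.16 0.1 0 0 0 -13 0;0.185 0.118 0 0 0 -14.7 0;0.1937 0.1232 0 0 0 -14.7 0;0.1937 0.1232 0 0 0 -14.7 0;0.1937 0.1232 0 0 0 -14.7 0;0.1937 0.1232 0 0 0 -14.7 0;0.1937 0.1232 0 0 0 -14.7 0;0.1937 0.1232 0 0 0 -14.7 0';python3 - <<'E'
from h import *
s=bot.read_state();c=cam("wrist");cv2.imwrite("pics/w7.png",c[0][:,:,::-1])
held(s,c);print(s["position"])
E
python3 go.py 0.5993 0.0548 0.08 98.42
```

```text
time_s: 18.95
position: [0.5994, 0.0536, 0.1502]
tcp_rot: [[-0.145, 0.989, -0.0], [0.989, 0.145, -0.0], [-0.0, -0.0, -1.0]]
force: [-0.2, 0.1, -2.3]
opening: 0.732
grasp_force: 30.0
edge v 141 step 5 toolx 0.0706
edge v 157 step -30 toolx 0.0645
edge v 166 step 10 toolx 0.0610
edge v 183 step -16 toolx 0.0542
[(237, -9, np.float64(-0.0327)), (253, -14, np.float64(-0.0262)), (378, 18, np.float64(0.0245)), (398, 8, np.float64(0.0327))]
[0.59941592 0.05357863 0.15022025]
row 0.0011 -0.0001 0.0703  0.00 0.00 -0.05 rows>=1.4 J6 -14->-3
```

```bash
python3 go.py 0.6002 0.0537 0.065 98.42;python3 go.py 0.6002 0.0537 0.048 98.42
```

```text
row -0.0001 0.0006 0.0853  0.00 0.00 -0.05 rows>=1.7 J6 -14->-3
row -0.0001 0.0006 0.1023  0.00 0.00 -0.05 rows>=2.0 J6 -14->-3
```

```bash
python3 steer.py '-0.0006 0.0006 0.04 0 0 0 0;-0.0006 0.0006 0.07 0 0 0 0;-0.0006 0.0006 0.085 0 0 0 0;-0.0006 0.0006 0.085 0 0 0 0;-0.0006 0.0006 0.085 0 0 0 0;-0.0006 0.0006 0.085 0 0 0 0;-0.0006 0.0006 0.085 0 0 0 0;-0.0006 0.0006 0.085 0 0 0 0'
python3 go.py 0.6002 0.0537 0.048 98.42
```

```text
time_s: 19.8
position: [0.6013, 0.054, 0.0663]
tcp_rot: [[-0.147, 0.989, 0.002], [0.989, 0.147, -0.0], [-0.001, 0.002, -1.0]]
force: [0.0, 0.6, -1.3]
opening: 0.733
grasp_force: 30.0
row -0.0001 -0.0012 0.0183  0.13 0.03 0.03 rows>=0.4 J6 -14->-3
```

```bash
python3 steer.py '-0.0001 -0.0008 0 0 0 0 0;-0.0001 -0.0008 0.004 0 0 0 0;-0.0001 -0.0008 0.008 0 0 0 0;-0.0001 -0.0008 0.011 0 0 0 0;-0.0001 -0.0008 0.014 0 0 0 0;-0.0001 -0.0008 0.016 0 0 0 0;-0.0001 -0.0008 0.018 0 0 0 0;-0.0001 -0.0008 0.018 0 0 0 0;-0.0001 -0.0008 0.018 0 0 0 0'
python3 go.py 0.6002 0.0537 0.048 98.42
```

```text
time_s: 20.7
position: [0.5996, 0.0538, 0.048]
tcp_rot: [[-0.147, 0.989, -0.0], [0.989, 0.147, -0.0], [-0.0, -0.0, -1.0]]
force: [-2.3, -0.7, 4.9]
opening: 0.734
grasp_force: 30.0
row -0.0002 0.0006 0.0000  -0.00 0.01 0.03 rows>=0.0 J6 -14->-3
```

```bash
python3 steer.py '0 0 0.001 0 0 0 0;0 0 0.001 0 0 0 0;0 0 0 0 0 0 1;0 0 0 0 0 0 1;0 0 0 0 0 0 1;0 0 0 0 0 0 1;0 0 -0.04 0 0 0 1;0 0 -0.08 0 0 0 1;0 0 -0.12 0 0 0 1;-0.02 0 -0.16 0 0 0 1;-0.04 0 -0.2 0 0 0 1;-0.06 0 -0.202 0 0 0 1;-0.06 0 -0.202 0 0 0 1;-0.06 0 -0.202 0 0 0 1;-0.06 0 -0.202 0 0 0 1;-0.06 0 -0.202 0 0 0 1'
python3 - <<'E'
from h import *
c=cam("wrist");cv2.imwrite("pics/w8.png",c[0][:,:,::-1])
cass(c,(.5993,.0548),.042)
E
python3 go.py 0.4515 -0.016 0.25 83
```

```text
time_s: 22.3
position: [0.6077, -0.0045, 0.2477]
tcp_rot: [[-0.148, 0.989, -0.003], [0.989, 0.148, 0.001], [0.001, -0.003, -1.0]]
force: [-0.3, 0.2, 0.2]
opening: 1.003
grasp_force: 0.0
plateau [0.5982 0.0547] yaw -81.6 [103.5  49.8] (291, 97, 54, 115)
outline [0.5944 0.0888] yaw -81.5 [192.8  78.1] (277, 0, 85, 221)
row 0.0119 -0.1564 -0.0017  -0.13 -0.04 15.50 rows>=3.1 J6 -19->5
```

View pics/w8.png

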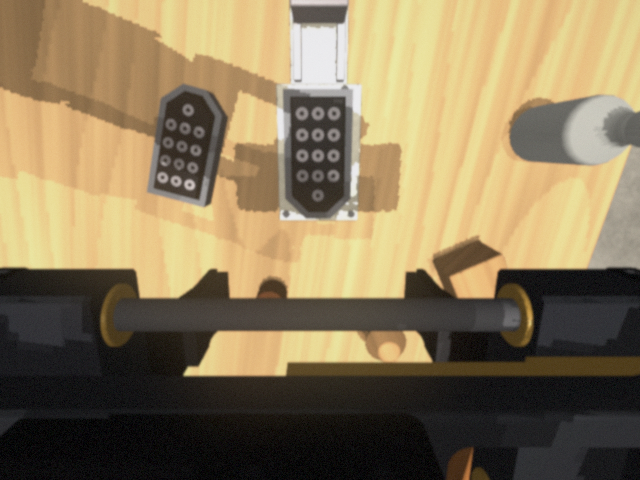

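The second cassette is stacked and aligned at (318,155), and its apparent size matches the seated height. Next is cassette 2, the one to be turned.

```bash
python3 steer.py '0.012 -0.156 -0.002 0 0 15.5 1;0.012 -0.156 -0.002 0 0 15.5 1;0.012 -0.156 -0.002 0 0 15.5 1;0.012 -0.156 -0.002 0 0 15.5 1;0.012 -0.156 -0.002 0 0 15.5 1;0.012 -0.156 -0.002 0 0 15.5 1;0.012 -0.156 -0.002 0 0 15.5 1;0.012 -0.156 -0.002 0 0 15.5 1;0.012 -0.156 -0.002 0 0 15.5 1;0.012 -0.156 -0.002 0 0 15.5 1'
python3 - <<'E'
from h import *
c=cam("wrist");cv2.imwrite("pics/w9.png",c[0][:,:,::-1])
cass(c,(.458,.044))
s=bot.read_state();print(s["position"])
E
python3 go.py 0.4585 0.0438 0.005 83.1
```

```text
time_s: 23.35
position: [0.4529, -0.0166, 0.2509]
tcp_rot: [[0.123, 0.992, -0.0], [0.992, -0.123, 0.0], [0.0, -0.0, -1.0]]
force: [-0.6, -0.0, 0.2]
opening: 0.999
grasp_force: 0.0
plateau [0.4573 0.0432] yaw 82.5 [103.  50.] (291, 103, 48, 101)
outline [0.4576 0.0441] yaw 83.0 [118.1  63.2] (285, 95, 60, 114)
[ 0.45275585 -0.01655776  0.25088092]
row 0.0606 -0.0016 0.2459  -0.01 -0.00 -0.15 rows>=5.1 J6 -9->12
```

```bash
python3 steer.py '0.061 -0.0025 0.05 0 0 0 1;0.061 -0.0025 0.1 0 0 0 1;0.061 -0.0025 0.15 0 0 0 1;0.061 -0.0025 0.195 0 0 0 1;0.061 -0.0025 0.22 0 0 0 1;0.061 -0.0025 0.235 0 0 0 1;0.061 -0.0025 0.245 0 0 0 1;0.061 -0.0025 0.245 0 0 0 1;0.061 -0.0025 0.245 0 0 0 0;0.061 -0.0025 0.245 0 0 0 0;0.061 -0.0025 0.245 0 0 0 0;0.061 -0.0025 0.245 0 0 0 0;0.061 -0.0025 0.245 0 0 0 0;0.061 -0.0025 0.245 0 0 0 0;0.061 -0.0025 0.245 0 0 0 0;0.061 -0.0025 0.245 0 0 0 0;0.05 -0.0025 0.225 0 0 0 0;0.03 -0.0025 0.205 0 0 0 0;0.01 -0.0025 0.195 0 0 0 0;0.01 -0.0025 0.195 0 0 0 0'
python3 go.py 0.47 -0.06 0.06 -17;python3 go.py 0.47 -0.06 0.006 -17
```

```text
time_s: 25.4
position: [0.4523, -0.0081, 0.0573]
tcp_rot: [[0.125, 0.992, 0.003], [0.992, -0.125, -0.001], [-0.001, 0.003, -1.0]]
force: [0.8, 0.1, -2.3]
opening: 0.736
grasp_force: 30.0
row -0.0492 0.0241 -0.0026  0.18 -0.14 99.79 rows>=11.6 J6 -8->100
row -0.0492 0.0239 0.0514  0.18 -0.14 99.79 rows>=11.6 J6 -8->100
```

```bash
python3 steer.py '-0.049 0.024 0 0 0 99.8 0;-0.049 0.024 0 0 0 99.8 0;-0.049 0.024 0 0 0 99.8 0;-0.049 0.024 0 0 0 99.8 0;-0.049 0.024 0 0 0 99.8 0;-0.049 0.024 0 0 0 99.8 0;-0.049 0.024 0 0 0 99.8 0;-0.049 0.024 0 0 0 99.8 0;-0.049 0.024 0 0 0 99.8 0;-0.049 0.024 0 0 0 99.8 0;-0.049 0.024 0 0 0 99.8 0;-0.049 0.024 0 0 0 99.8 0;-0.049 0.024 0 0 0 99.8 0;-0.049 0.024 0 0 0 99.8 0;-0.049 0.024 0.03 0 0 99.8 0;-0.049 0.024 0.045 0 0 99.8 0;-0.049 0.024 0.05 0 0 99.8 0;-0.049 0.024 0.051 0 0 99.8 0;-0.049 0.024 0.051 0 0 99.8 0;-0.049 0.024 0.051 0 0 99.8 0'
```

```text
time_s: 27.4
position: [0.4683, -0.0574, 0.0064]
tcp_rot: [[0.958, -0.288, -0.001], [-0.288, -0.958, 0.0], [-0.001, 0.0, -1.0]]
force: [-2.3, 0.4, 12.4]
opening: 0.734
grasp_force: 30.0
```

```bash
python3 steer.py '0 0 0 0 0 0 1;0 0 0 0 0 0 1;0 0 0 0 0 0 1;0 0 0 0 0 0 1;0 0 -0.04 0 0 0 1;0 0 -0.07 0 0 0 1;0 0 -0.07 0 0 -90 1;0 0 -0.07 0 0 -90 1;0 0 -0.07 0 0 -90 1;0 0 -0.07 0 0 -90 1;0 0 -0.07 0 0 -90 1;0 0 -0.07 0 0 -90 1;0 0 -0.07 0 0 -90 1;0 0 -0.07 0 0 -90 1;0 0 -0.07 0 0 -90 1;0 0 -0.07 0 0 -90 1;0 0 -0.07 0 0 -90 1;0 0 -0.07 0 0 -90 1';python3 steer.py '0 0 0 0 0 -90 1;0 0 0 0 0 -90 1;0 0 0 0 0 -90 1;0 0 0 0 0 -90 1;0 0 0 0 0 -90 1;0 0 0 0 0 -90 1;0 0 0 0 0 -90 1;0 0 0 0 0 -90 1;0 0 0 0 0 -90 1;0 0 0 0 0 -90 1;0 0 0 0 0 -90 1;0 0 0 0 0 -90 1;0 0 0 0 0 -90 1;0 0 0 0 0 -90 1'; python3 go.py 0.4683 -0.0574 0.0065 163.25
python3 - <<'E'
from h import *
c=cam("wrist");cv2.imwrite("pics/w10.png",c[0][:,:,::-1])
E
```

```text
time_s: 29.2
position: [0.4689, -0.0579, 0.0749]
tcp_rot: [[0.29, 0.957, -0.0], [0.957, -0.29, 0.0], [0.0, -0.0, -1.0]]
force: [1.1, -0.4, -0.1]
opening: 0.999
grasp_force: 0.0
time_s: 30.6
position: [0.469, -0.0579, 0.075]
tcp_rot: [[-0.957, 0.292, -0.0], [0.292, 0.957, 0.0], [0.0, 0.0, -1.0]]
force: [-0.1, 0.4, 0.9]
opening: 1.0
grasp_force: 0.0
row 0.0008 0.0003 0.0685  0.00 -0.01 -0.20 rows>=1.4 J6 -94->-80
```

```bash
python3 steer.py '0 0 0.04 0 0 0 1;0 0 0.06 0 0 0 1;0 0 0.0685 0 0 0 1;0 0 0.0685 0 0 0 1;0 0 0.0685 0 0 0 0;0 0 0.0685 0 0 0 0;0 0 0.0685 0 0 0 0;0 0 0.0685 0 0 0 0;0 0 0.0685 0 0 0 0;0 0 0.0685 0 0 0 0;0 0 0.0685 0 0 0 0;0 0 0.0685 0 0 0 0;0 0 0.04 0 0 0 0;0 0 0 0 0 0 0;0 0 -0.04 0 0 0 0;0 0 -0.08 0 0 0 0;0 0 -0.095 0 0 0 0;0 0 -0.095 0 0 0 0;0 0 -0.095 0 0 0 0';python3 go.py 0.6002 0.0537 0.170 98.42
```

```text
time_s: 32.55
position: [0.4683, -0.0576, 0.1696]
tcp_rot: [[-0.957, 0.29, -0.001], [0.29, 0.957, 0.0], [0.001, 0.0, -1.0]]
force: [-0.4, -0.8, -2.8]
opening: 0.733
grasp_force: 30.0
row -0.0940 0.1448 -0.0005  -0.03 -0.06 64.72 rows>=7.5 J6 -94->-3
```

```bash
python3 steer.py '-0.012 0.018 0 0 0 8 0;-0.024 0.036 0 0 0 16 0;-0.036 0.055 0 0 0 24 0;-0.048 0.074 0 0 0 32 0;-0.06 0.092 0 0 0 40 0;-0.072 0.11 0 0 0 48 0;-0.084 0.129 0 0 0 56 0;-0.09 0.14 0 0 0 62 0;-0.094 0.145 0 0 0 64.7 0;-0.094 0.145 0 0 0 64.7 0;-0.094 0.145 0 0 0 64.7 0;-0.094 0.145 0 0 0 64.7 0;-0.094 0.145 0 0 0 64.7 0;-0.094 0.145 0 0 0 64.7 0';python3 - <<'E'
from h import *
s=bot.read_state();c=cam("wrist");cv2.imwrite("pics/w11.png",c[0][:,:,::-1])
held(s,c);print(s["position"])
E
python3 go.py 0.6002 0.0537 0.0906 98.42
```

```text
time_s: 33.95
position: [0.6007, 0.0533, 0.17]
tcp_rot: [[-0.147, 0.989, -0.0], [0.989, 0.147, 0.0], [0.0, -0.0, -1.0]]
force: [-0.7, 0.3, -2.0]
opening: 0.733
grasp_force: 30.0
edge v 155 step -28 toolx 0.0652
edge v 165 step 10 toolx 0.0614
edge v 181 step -16 toolx 0.0550
[(237, -11, np.float64(-0.0327)), (253, -13, np.float64(-0.0262)), (377, 18, np.float64(0.0241)), (393, 16, np.float64(0.0306))]
[0.60074289 0.05328875 0.17001139]
row 0.0005 -0.0006 0.0795  -0.00 0.00 0.01 rows>=1.6 J6 -14->-3
```

View pics/w11.png

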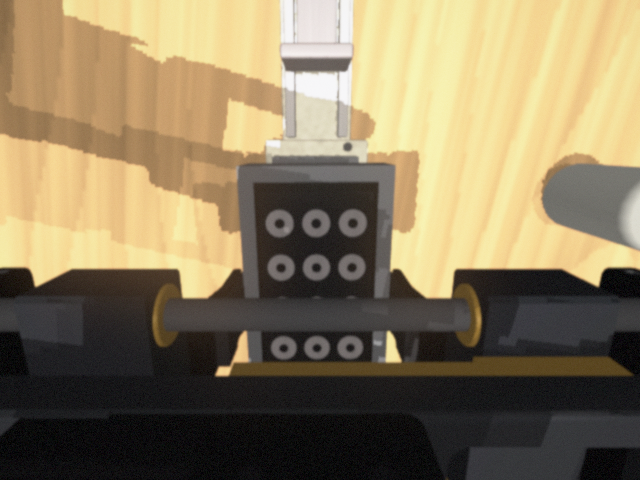

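The third cassette is held with its square end at the top (v≈165) towards the fence, so the orientation is right. Lowering onto the stack.

```bash
python3 steer.py '0 -0.0004 0.04 0 0 0 0;0 -0.0004 0.07 0 0 0 0;0 -0.0004 0.08 0 0 0 0;0 -0.0004 0.08 0 0 0 0;0 -0.0004 0.08 0 0 0 0;0 -0.0004 0.08 0 0 0 0;0 -0.0004 0.08 0 0 0 0'
python3 go.py 0.6002 0.0531 0.0745 98.42
```

```text
time_s: 34.7
position: [0.6018, 0.0534, 0.0916]
tcp_rot: [[-0.147, 0.989, 0.003], [0.989, 0.147, -0.0], [-0.001, 0.003, -1.0]]
force: [0.7, 0.2, -1.1]
opening: 0.735
grasp_force: 30.0
row -0.0001 -0.0017 0.0171  0.17 0.04 0.02 rows>=0.3 J6 -14->-3
```

```bash
python3 steer.py '0 -0.0006 0 0 0 0 0;0 -0.0006 0.004 0 0 0 0;0 -0.0006 0.008 0 0 0 0;0 -0.0006 0.011 0 0 0 0;0 -0.0006 0.014 0 0 0 0;0 -0.0006 0.016 0 0 0 0;0 -0.0006 0.018 0 0 0 0;0 -0.0006 0.018 0 0 0 0;0 -0.0006 0.018 0 0 0 0'
python3 go.py 0.6002 0.0531 0.0745 98.42
```

```text
time_s: 35.6
position: [0.5998, 0.0535, 0.0752]
tcp_rot: [[-0.147, 0.989, 0.0], [0.989, 0.147, -0.0], [-0.0, 0.0, -1.0]]
force: [-5.5, 0.3, 17.5]
opening: 0.731
grasp_force: 30.0
row -0.0004 0.0003 0.0007  0.01 0.02 0.04 rows>=0.0 J6 -14->-3
```

```bash
python3 steer.py '0 0 0 0 0 0 1;0 0 0 0 0 0 1;0 0 0 0 0 0 1;0 0 0 0 0 0 1;0 0 -0.04 0 0 0 1;0 0 -0.08 0 0 0 1;-0.02 0 -0.12 0 0 0 1;-0.04 0 -0.16 0 0 0 1;-0.06 0 -0.175 0 0 0 1;-0.06 0 -0.175 0 0 0 1;-0.06 0 -0.175 0 0 0 1;-0.06 0 -0.175 0 0 0 1;-0.06 0 -0.175 0 0 0 1;-0.06 0 -0.175 0 0 0 1'
python3 - <<'E'
from h import *
c=cam("wrist");cv2.imwrite("pics/w12.png",c[0][:,:,::-1])
cass(c,(.5993,.0548),.068)
E
python3 go.py 0.398 -0.346 0.25 78.8
```

```text
time_s: 37.0
position: [0.6081, -0.005, 0.2457]
tcp_rot: [[-0.148, 0.989, -0.003], [0.989, 0.148, 0.001], [0.001, -0.003, -1.0]]
force: [0.3, -0.3, 0.7]
opening: 1.005
grasp_force: 0.0
plateau [0.5986 0.0546] yaw -80.9 [103.6  50.2] (288, 92, 59, 125)
outline [0.5949 0.0852] yaw -81.7 [178.9  72. ] (276, 0, 86, 223)
row -0.3060 -0.2584 -0.0037  -0.12 -0.02 19.69 rows>=8.0 J6 -19->-30
```

```bash
python3 steer.py '-0.306 -0.258 0 0 0 19.7 1;-0.306 -0.258 0 0 0 19.7 1;-0.306 -0.258 0 0 0 19.7 1;-0.306 -0.258 0 0 0 19.7 1;-0.306 -0.258 0 0 0 19.7 1;-0.306 -0.258 0 0 0 19.7 1;-0.306 -0.258 0 0 0 19.7 1;-0.306 -0.258 0 0 0 19.7 1;-0.306 -0.258 0 0 0 19.7 1;-0.306 -0.258 0 0 0 19.7 1;-0.306 -0.258 0 0 0 19.7 1;-0.306 -0.258 0 0 0 19.7 1;-0.306 -0.258 0 0 0 19.7 1;-0.306 -0.258 0 0 0 19.7 1'
python3 - <<'E'
from h import *
import pickle
s=bot.read_state();print(s["position"])
c=cam("wrist");cv2.imwrite("pics/w13.png",c[0][:,:,::-1]);pickle.dump(c,open("w13.pkl","wb"))
im,K,V=c;hsv=cv2.cvtColor(im,cv2.COLOR_RGB2HSV);m=hsv[:,:,1]<60;m[265:]=0
for k in cnts(m,2500):
    r=rect(k,.018,K,V);print(np.round(r[0],4),r[1],r[2],cv2.boundingRect(k))
E
```

```text
time_s: 38.45
position: [0.3992, -0.3454, 0.2471]
tcp_rot: [[0.193, 0.981, 0.0], [0.981, -0.193, 0.0], [0.0, -0.0, -1.0]]
force: [-0.6, -0.6, 0.1]
opening: 1.001
grasp_force: 0.0
[ 0.39924429 -0.34543755  0.24710052]
[ 0.4099 -0.2888] 79.48802947998047 (118.22323608398438, 63.46435546875) (286, 99, 61, 112)
```

View pics/w13.png

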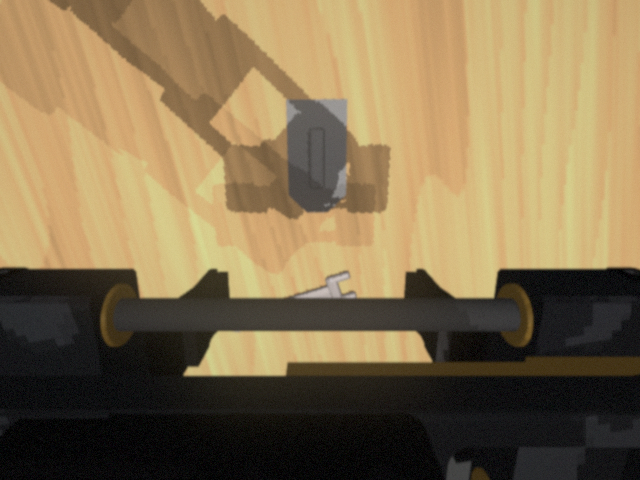

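The cover is at (317,155) with its chamfer at the bottom and its rib at u 309–324, v 128–188. Grasping the rib.

```bash
python3 go.py 0.4099 -0.2886 0.024 79
```

```text
row 0.0581 -0.0005 0.2231  0.00 0.00 -0.16 rows>=4.6 J6 -42->-24
```

```bash
python3 steer.py '0.058 -0.0005 0.05 0 0 -0.2 1;0.058 -0.0005 0.1 0 0 -0.2 0.6;0.058 -0.0005 0.15 0 0 -0.2 0.6;0.058 -0.0005 0.18 0 0 -0.2 0.6;0.058 -0.0005 0.2 0 0 -0.2 0.6;0.058 -0.0005 0.215 0 0 -0.2 0.6;0.058 -0.0005 0.223 0 0 -0.2 0.6;0.058 -0.0005 0.223 0 0 -0.2 0.6;0.058 -0.0005 0.223 0 0 -0.2 0;0.058 -0.0005 0.223 0 0 -0.2 0;0.058 -0.0005 0.223 0 0 -0.2 0;0.058 -0.0005 0.223 0 0 -0.2 0;0.058 -0.0005 0.223 0 0 -0.2 0;0.058 -0.0005 0.223 0 0 -0.2 0;0.058 -0.0005 0.223 0 0 -0.2 0;0.058 -0.0005 0.223 0 0 -0.2 0;0.058 -0.0005 0.223 0 0 -0.2 0;0.058 -0.0005 0.223 0 0 -0.2 0;0.058 -0.0005 0.223 0 0 -0.2 0;0.058 -0.0005 0.223 0 0 -0.2 0'
```

```text
time_s: 40.5
position: [0.4097, -0.2897, 0.0244]
tcp_rot: [[0.192, 0.981, 0.001], [0.981, -0.192, -0.001], [-0.001, 0.001, -1.0]]
force: [0.3, -0.2, 5.3]
opening: 0.183
grasp_force: 30.0
```

```bash
python3 steer.py '0 0 -0.02 0 0 0 0;0 0 -0.06 0 0 0 0;0 0 -0.1 0 0 0 0;0 0 -0.14 0 0 0 0;0 0 -0.17 0 0 0 0;0 0 -0.18 0 0 0 0;0 0 -0.18 0 0 0 0;0 0 -0.18 0 0 0 0;0 0 -0.18 0 0 0 0';python3 go.py 0.600 0.0548 0.205 98.42
```

```text
time_s: 41.4
position: [0.4084, -0.2884, 0.2019]
tcp_rot: [[0.192, 0.981, -0.003], [0.981, -0.192, 0.004], [0.003, -0.004, -1.0]]
force: [-0.0, -0.5, -2.0]
opening: 0.181
grasp_force: 30.0
row 0.3736 0.1222 -0.0025  -0.19 -0.20 -19.49 rows>=7.9 J6 -37->-3
```

```bash
python3 steer.py '0.03 0.01 0 0 0 -2 0;0.07 0.023 0 0 0 -4 0;0.11 0.036 0 0 0 -6 0;0.15 0.049 0 0 0 -8 0;0.19 0.062 0 0 0 -10 0;0.23 0.075 0 0 0 -12 0;0.27 0.088 0 0 0 -14 0;0.31 0.101 0 0 0 -16 0;0.345 0.113 0 0 0 -18.5 0;0.365 0.119 0 0 0 -19.5 0;0.373 0.122 0 0 0 -19.5 0;0.373 0.122 0 0 0 -19.5 0;0.373 0.122 0 0 0 -19.5 0;0.373 0.122 0 0 0 -19.5 0;0.373 0.122 0 0 0 -19.5 0;0.373 0.122 0 0 0 -19.5 0';python3 - <<'E'
from h import *
s=bot.read_state();c=cam("wrist");cv2.imwrite("pics/w14.png",c[0][:,:,::-1])
held(s,c,+.006);print(s["position"])
E
python3 go.py 0.600 0.0548 0.14 98.42
```

```text
time_s: 43.0
position: [0.6005, 0.0523, 0.2042]
tcp_rot: [[-0.145, 0.989, 0.0], [0.989, 0.145, -0.0], [-0.0, -0.0, -1.0]]
force: [0.1, -0.6, -1.7]
opening: 0.184
grasp_force: 30.0
edge v 153 step -27 toolx 0.0655
edge v 159 step -5 toolx 0.0627
edge v 165 step 9 toolx 0.0600
[(226, -7, np.float64(-0.0442)), (249, -8, np.float64(-0.033)), (382, 14, np.float64(0.0312)), (406, 17, np.float64(0.0428))]
[0.60046643 0.0523043  0.20420755]
row 0.0024 -0.0002 0.0643  0.01 0.01 -0.04 rows>=1.3 J6 -14->-3
```

View pics/w14.png

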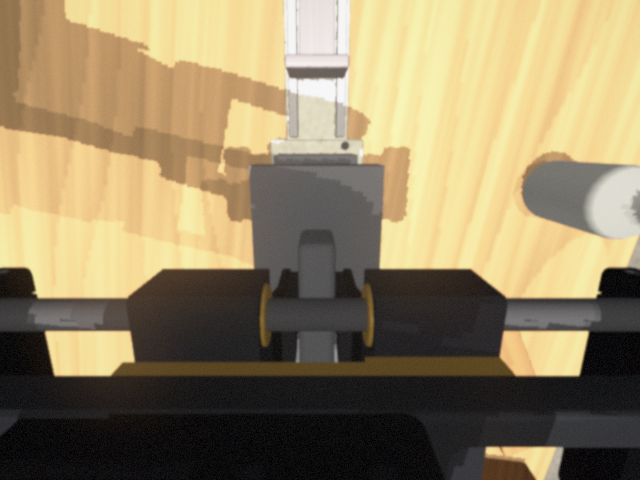

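The cover is held level, its square edge at v≈165 (x offset about 0) and spanning u 249–382. Lowering it.

```bash
python3 steer.py '0.0006 0 0.03 0 0 0 0;0.0006 0 0.055 0 0 0 0;0.0006 0 0.069 0 0 0 0;0.0006 0 0.069 0 0 0 0;0.0006 0 0.069 0 0 0 0;0.0006 0 0.069 0 0 0 0;0.0006 0 0.069 0 0 0 0;0.0006 0 0.069 0 0 0 0;0.0006 0 0.069 0 0 0 0;0.0006 0 0.069 0 0 0 0'
python3 go.py 0.6002 0.0548 0.1184 98.42
```

```text
time_s: 44.05
position: [0.6007, 0.0538, 0.1354]
tcp_rot: [[-0.147, 0.989, 0.001], [0.989, 0.147, -0.0], [-0.0, 0.0, -1.0]]
force: [-0.1, 0.2, -1.6]
opening: 0.179
grasp_force: 30.0
row 0.0011 -0.0004 0.0170  0.03 0.01 0.02 rows>=0.3 J6 -14->-3
```

```bash
python3 steer.py '0.0007 -0.0004 0 0 0 0 0;0.0007 -0.0004 0 0 0 0 0;0.0007 -0.0004 0.004 0 0 0 0;0.0007 -0.0004 0.008 0 0 0 0;0.0007 -0.0004 0.011 0 0 0 0;0.0007 -0.0004 0.014 0 0 0 0;0.0007 -0.0004 0.016 0 0 0 0;0.0007 -0.0004 0.0175 0 0 0 0;0.0007 -0.0004 0.0175 0 0 0 0;0.0007 -0.0004 0.0175 0 0 0 0'
python3 go.py 0.6002 0.0548 0.1184 98.42
```

```text
time_s: 45.05
position: [0.6, 0.0544, 0.1184]
tcp_rot: [[-0.147, 0.989, 0.0], [0.989, 0.147, -0.0], [-0.0, -0.0, -1.0]]
force: [-2.7, -0.2, 6.2]
opening: 0.179
grasp_force: 30.0
row 0.0003 0.0003 0.0000  -0.00 0.01 0.03 rows>=0.0 J6 -14->-3
```

```bash
python3 steer.py '0 0 0.001 0 0 0 0;0 0 0.001 0 0 0 0;0 0 0 0 0 0 0.7;0 0 0 0 0 0 0.7;0 0 0 0 0 0 0.7;0 0 0 0 0 0 0.7;0 0 0 0 0 0 0.7;0 0 0 0 0 0 0.7;0 0 -0.03 0 0 0 0.7;0 0 -0.07 0 0 0 0.7;0 0 -0.11 0 0 0 0.7;-0.02 0 -0.13 0 0 0 0.7;-0.04 0 -0.13 0 0 0 0.7;-0.06 0 -0.13 0 0 0 0.7;-0.06 0 -0.13 0 0 0 0.7;-0.06 0 -0.13 0 0 0 0.7;-0.06 0 -0.13 0 0 0 0.7;-0.06 0 -0.13 0 0 0 0.7'
python3 - <<'E'
from h import *
c=cam("wrist");t=cam("scene")
a=c[0][0:280,150:480];p=proj([.6,.055,.07],t[1],t[2]).astype(int);b=t[0][p[1]-75:p[1]+65,p[0]-90:p[0]+75]
print(p)
b=cv2.resize(b,(330,280),interpolation=cv2.INTER_CUBIC)
cv2.imwrite("pics/w15.png",np.hstack([a,b])[:,:,::-1])
im,K,V=c;hsv=cv2.cvtColor(im,cv2.COLOR_RGB2HSV);m=hsv[:,:,2]<110
for k in cnts(m[:262],2000):
    r=rect(k,.112,K,V);print(np.round(r[0],4),r[1],r[2],cv2.boundingRect(k))
E
```

```text
time_s: 46.85
position: [0.6086, -0.0039, 0.2472]
tcp_rot: [[-0.148, 0.989, -0.001], [0.989, 0.148, 0.0], [0.001, -0.001, -1.0]]
force: [0.8, 0.5, 0.2]
opening: 0.701
grasp_force: 0.0
[361 221]
[0.6008 0.042 ] -81.49508094787598 (91.77357482910156, 62.541934967041016) (279, 116, 75, 112)
[0.7781 0.0994] 14.068488121032715 (51.46148681640625, 47.21582794189453) (510, 102, 67, 61)
```

View pics/w15.png

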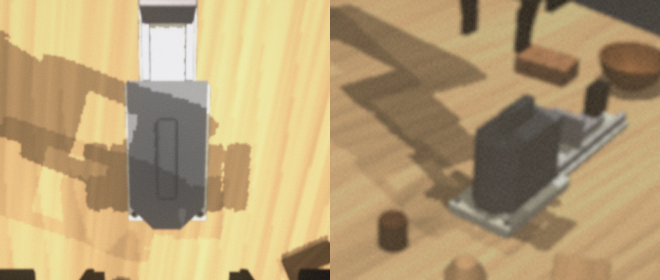

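The cover is seated level on the stack, with the chamfer at the bottom left in the wrist crop (left half), and the scene crop (right half) shows a straight, gap-free stack. Now the fence.

```bash
python3 go.py 0.5697 0.2605 0.25 98.42
```

```text
row 0.2675 0.0005 -0.0025  -0.02 -0.01 0.08 rows>=5.3 J6 -19->16
```

```bash
python3 steer.py '0.05 0 0 0 0 0 1;0.1 0 0 0 0 0 1;0.15 0 0 0 0 0 1;0.2 0 0 0 0 0 1;0.25 0 0 0 0 0 1;0.267 0 0 0 0 0 1;0.267 0 0 0 0 0 1;0.267 0 0 0 0 0 1;0.267 0 0 0 0 0 1;0.267 0 0 0 0 0 1;0.267 0 0 0 0 0 1'
python3 - <<'E'
from h import *
s=bot.read_state();c=cam("wrist");im,K,V=c;hsv=cv2.cvtColor(im,cv2.COLOR_RGB2HSV)
m=hsv[:,:,2]<60;m[:,:285]=0;m[:,360:]=0;m[264:]=0
for k in cnts(m,100):
    r=rect(k,.082,K,V);print(np.round(r[0],4),r[1],r[2],cv2.boundingRect(k))
print(s["position"],proj([.5697,.2605,.082],K,V))
E
python3 go.py 0.5697 0.2605 0.044 98.42
```

```text
time_s: 48.05
position: [0.5702, 0.2577, 0.2476]
tcp_rot: [[-0.145, 0.989, -0.0], [0.989, 0.145, -0.0], [-0.0, -0.0, -1.0]]
force: [-1.0, -1.0, 0.7]
opening: 1.004
grasp_force: 0.0
[0.5677 0.266 ] -81.6857557296753 (33.7199592590332, 20.889591217041016) (305, 194, 23, 36)
[0.57018303 0.25774486 0.24757945] [317.23591099 217.66899662]
row 0.0026 -0.0000 0.2036  -0.00 0.01 -0.08 rows>=4.1 J6 6->16
```

```bash
python3 steer.py '0.004 0 0.05 0 0 0 1;0.004 0 0.1 0 0 0 1;0.004 0 0.15 0 0 0 1;0.004 0 0.18 0 0 0 1;0.004 0 0.195 0 0 0 1;0.004 0 0.204 0 0 0 1;0.004 0 0.204 0 0 0 1;0.004 0 0.204 0 0 0 0;0.004 0 0.204 0 0 0 0;0.004 0 0.204 0 0 0 0;0.004 0 0.204 0 0 0 0;0.004 0 0.204 0 0 0 0;0.004 0 0.204 0 0 0 0;0.004 0 0.204 0 0 0 0;0.004 0 0.204 0 0 0 0;0.004 0 0.204 0 0 0 0;0.004 0 0.204 0 0 0 0;0.004 0 0.204 0 0 0 0;0.004 0 0.204 0 0 0 0'; python3 steer.py '-0.01 0 0 0 0 0 0;-0.02 0 0 0 0 0 0;-0.03 0 0 0 0 0 0;-0.04 0 0 0 0 0 0;-0.048 0 0 0 0 0 0;-0.052 0 0 0 0 0 0;-0.054 0 0 0 0 0 0;-0.054 0 0 0 0 0 0;-0.054 0 0 0 0 0 0;-0.054 0 0 0 0 0 0'
```

```text
time_s: 50.0
position: [0.5695, 0.2632, 0.0435]
tcp_rot: [[-0.147, 0.989, 0.001], [0.989, 0.147, 0.0], [0.0, 0.001, -1.0]]
force: [1.2, 0.4, -1.7]
opening: 0.274
grasp_force: 30.0
time_s: 51.0
position: [0.5775, 0.2091, 0.0435]
tcp_rot: [[-0.147, 0.989, 0.001], [0.989, 0.147, -0.001], [-0.001, 0.001, -1.0]]
force: [4.0, -2.5, -5.6]
opening: 0.272
grasp_force: 30.0
```

```bash
python3 steer.py '-0.002 0 0 0 0 0 0;-0.003 0 0 0 0 0 0;-0.003 0 0 0 0 0 0;-0.003 0 0 0 0 0 0;-0.003 0 0 0 0 0 0'; python3 steer.py '-0.001 0 0 0 0 0 0;-0.002 0 0 0 0 0 0;-0.002 0 0 0 0 0 0;-0.002 0 0 0 0 0 0';python3 steer.py '-0.001 0 0 0 0 0 0;-0.001 0 0 0 0 0 0;-0.001 0 0 0 0 0 0'
```

```text
time_s: 51.5
position: [0.5777, 0.2074, 0.0435]
tcp_rot: [[-0.147, 0.989, 0.001], [0.989, 0.147, 0.001], [0.001, 0.001, -1.0]]
force: [4.7, 2.7, -6.2]
opening: 0.272
grasp_force: 30.0
time_s: 51.9
position: [0.578, 0.2055, 0.0435]
tcp_rot: [[-0.147, 0.989, 0.001], [0.989, 0.147, 0.001], [0.001, 0.001, -1.0]]
force: [4.0, 2.2, -5.8]
opening: 0.27
grasp_force: 30.0
time_s: 52.2
position: [0.5781, 0.2045, 0.0435]
tcp_rot: [[-0.147, 0.989, 0.001], [0.989, 0.147, 0.001], [0.001, 0.001, -1.0]]
force: [3.1, 2.4, -5.6]
opening: 0.273
grasp_force: 30.0
```

```bash
python3 steer.py '-0.001 0 0 0 0 0 0;-0.0015 0 0 0 0 0 0;-0.0015 0 0 0 0 0 0;-0.0015 0 0 0 0 0 0'; python3 steer.py '-0.001 0 0 0 0 0 0;-0.001 0 0 0 0 0 0;-0.001 0 0 0 0 0 0';python3 steer.py '-0.001 0 0 0 0 0 0;-0.001 0 0 0 0 0 0;-0.001 0 0 0 0 0 0'
```

```text
time_s: 52.6
position: [0.5784, 0.2031, 0.0435]
tcp_rot: [[-0.147, 0.989, 0.001], [0.989, 0.147, 0.001], [0.001, 0.001, -1.0]]
force: [4.4, 3.1, -7.2]
opening: 0.274
grasp_force: 30.0
time_s: 52.9
position: [0.5785, 0.2021, 0.0435]
tcp_rot: [[-0.147, 0.989, 0.001], [0.989, 0.147, 0.001], [0.001, 0.001, -1.0]]
force: [4.6, 3.3, -6.1]
opening: 0.274
grasp_force: 30.0
time_s: 53.2
position: [0.5786, 0.2011, 0.0435]
tcp_rot: [[-0.147, 0.989, 0.001], [0.989, 0.147, 0.001], [0.001, 0.001, -1.0]]
force: [4.0, 3.1, -6.4]
opening: 0.272
grasp_force: 30.0
```

```bash
python3 steer.py '-0.001 0 0 0 0 0 0;-0.001 0 0 0 0 0 0;-0.001 0 0 0 0 0 0'; python3 steer.py '-0.001 0 0 0 0 0 0;-0.001 0 0 0 0 0 0;-0.001 0 0 0 0 0 0'
python3 - <<'E'
from h import *
t=cam("scene");p=proj([.59,.115,.08],t[1],t[2]).astype(int);print(p)
b=t[0][p[1]-60:p[1]+60,p[0]-80:p[0]+80]
cv2.imwrite("pics/s2.png",cv2.resize(b,(800,600),interpolation=cv2.INTER_CUBIC)[:,:,::-1])
E
```

```text
time_s: 53.5
position: [0.5788, 0.2001, 0.0435]
tcp_rot: [[-0.147, 0.989, 0.001], [0.989, 0.147, 0.001], [0.001, 0.001, -1.0]]
force: [4.3, 2.1, -6.2]
opening: 0.275
grasp_force: 30.0
time_s: 53.8
position: [0.5789, 0.1991, 0.0435]
tcp_rot: [[-0.147, 0.989, 0.001], [0.989, 0.147, 0.001], [0.001, 0.001, -1.0]]
force: [4.2, 2.6, -7.2]
opening: 0.271
grasp_force: 30.0
[374 208]
```

View pics/s2.png

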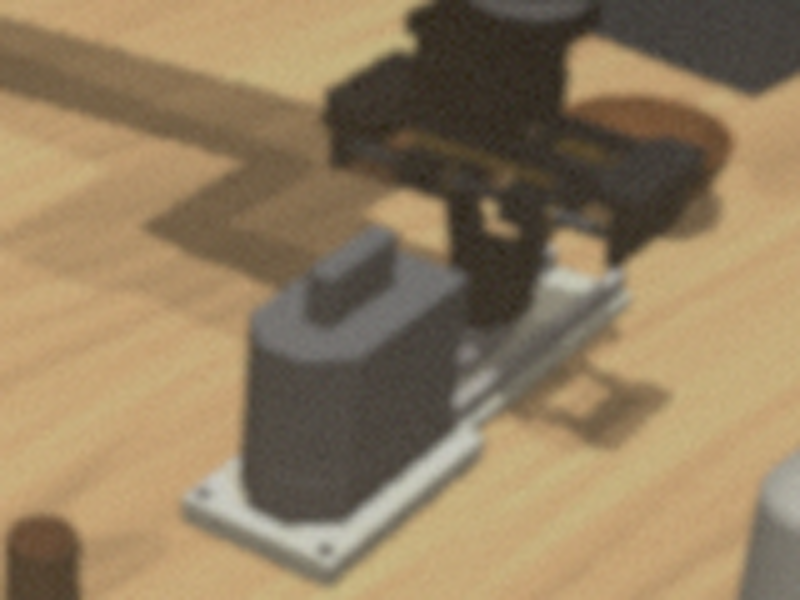

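The stack stands straight, with the gripper on the fence grip close behind it and the nose hidden by the stack's end. There is no contact force yet, so I'll continue in 1 mm steps.

```bash
for i in 1; do python3 steer.py '-0.001 0 0 0 0 0 0;-0.001 0 0 0 0 0 0;-0.001 0 0 0 0 0 0;-0.001 0 0 0 0 0 0'; done; python3 steer.py '-0.001 0 0 0 0 0 0;-0.001 0 0 0 0 0 0;-0.001 0 0 0 0 0 0;-0.001 0 0 0 0 0 0'
```

```text
time_s: 54.25
position: [0.579, 0.1988, 0.0435]
tcp_rot: [[-0.147, 0.989, 0.001], [0.989, 0.147, 0.002], [0.002, 0.001, -1.0]]
force: [4.2, 5.7, -5.8]
opening: 0.276
grasp_force: 30.0
time_s: 54.65
position: [0.5791, 0.1983, 0.0435]
tcp_rot: [[-0.147, 0.989, 0.001], [0.989, 0.147, 0.002], [0.002, 0.001, -1.0]]
force: [4.6, 6.2, -6.8]
opening: 0.272
grasp_force: 30.0
```

Contact: the push force rose to 6 N and the motion stalled. Releasing and retreating, then a check.

```bash
python3 steer.py '0.001 0 0 0 0 0 0;0.001 0 0 0 0 0 1;0.001 0 0 0 0 0 1;0.001 0 0 0 0 0 1;0.001 0 0 0 0 0 1;0.001 0 0 0 0 0 1;0.001 0 0 0 0 0 1;0.001 0 -0.03 0 0 0 1;0.001 0 -0.07 0 0 0 1;0.001 0 -0.11 0 0 0 1;0.001 0 -0.15 0 0 0 1;0.001 0 -0.19 0 0 0 1;-0.05 0 -0.207 0 0 0 1;-0.1 0 -0.207 0 0 0 1;-0.15 0 -0.207 0 0 0 1;-0.19 0 -0.207 0 0 0 1;-0.205 0 -0.207 0 0 0 1;-0.205 0 -0.207 0 0 0 1;-0.205 0 -0.207 0 0 0 1;-0.205 0 -0.207 0 0 0 1'
python3 - <<'E'
from h import *
c=cam("wrist");t=cam("top")
a=c[0][0:280,200:430];b=t[0][160:330,165:460]
h=280;b=cv2.resize(b,(int(295*280/170),280),interpolation=cv2.INTER_CUBIC)
cv2.imwrite("pics/end.png",np.hstack([a,b])[:,:,::-1])
im,K,V=c;print("nose pred v",proj([.5993-.1464*.06,.0548+.9892*.06,.072],K,V))
E
```

```text
time_s: 56.65
position: [0.6086, -0.0045, 0.2504]
tcp_rot: [[-0.149, 0.989, -0.001], [0.989, 0.149, 0.001], [0.001, -0.001, -1.0]]
force: [-0.6, 0.3, 0.7]
opening: 1.002
grasp_force: 0.0
nose pred v [317.20201235  88.00916781]
```

View pics/end.png

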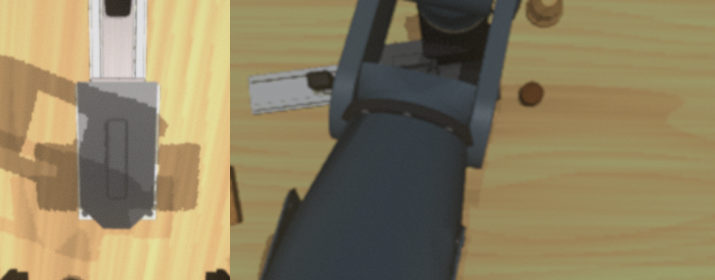

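The final views show the nose plate right against the stack's square end (left crop, v≈80), the stack undisturbed and no cassettes left on the bench. Handing in.

```bash
python3 -c "
from rig import bot
print(bot.hand_in())"
```

```text
the job is handed in; nothing more can be done
None
```

I handed the job in at about 57 s: all three cassettes and the cover look fully seated on the dock with chamfered ends together, the fence nose is touching the stack, and I touched nothing else on the bench; hand-in returned no verdict.

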